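# Changeover of inspection torches in the clip charger

## Robot

A 7-joint arm with a two-finger parallel gripper is mounted at the origin on the work surface. World frame = base frame: x ahead of the robot, y to its left, z up, the work surface at z = 0. Lengths are in m, angles in rad, forces in N, time in s.
With the tool pointing down it reaches from about 0.425 to 0.95 m from the base axis. Payload 4.7 kg.
Tool frame: the origin (TCP) lies midway between the tips of the shut fingers; the grasp point (between the pads) lies 19 mm behind it; z points along the fingers, y is the line along which they close (so a half turn about z gives the same grasp; the last joint's range is limited). The gripper opens to 85 mm and grips with 20 to 120 N. Pads are 22 mm wide; open, the fingers measure 114 mm over their backs; the gripper's body (76 mm by 85 mm) begins 54 mm behind the grasp point. The pads swing forward as they close: fully open they stand 13 mm farther back than shut.
Start: joints at [1.156, 0.469, -0.049, 1.532, 0.024, 1.141, -0.082], TCP at [0.254, -0.625, 0.231] pointing down, gripper open.
Joint ranges: [-2.59, 2.59], [-0.33, 1.99], [-1.39, 1.29], [0.1, 2.45], [-1.04, 4.18], [0.21, 1.99], [-2.66, 2.66]. Speed limits (rad/s): [2.57, 2.57, 3.14, 3.14, 3.14, 3.14, 3.14].

## Interface

Orientations are given as [roll, pitch, yaw] about the fixed x, y, z axes, in that order (R = Rz(yaw) Ry(pitch) Rx(roll)).
In Python, from workcell import telemetry, viewer, finish_job, recognise gives the robot as it stands. The module is installed in compiled form; this text tells all that it offers.
- The arm moves only by the tool apply_moves, never from a script. Its argument "commands" is a list of rows, each a list of 7 numbers: the shift along the tool's x, y, z in m, then the turn, a rotation vector about the tool's x, y, z in degrees, then the opening, from 0 (shut) to 1 (fully open). In form: [[x, y, z, rx, ry, rz, grip], ...]. A call has exactly 10 rows; each row is the pose to reach, as a shift and turn from the pose commanded when the call began, along the tool's axes at that moment; what a row does not reach only later rows make up. A row lasts 1/12 s, in which the tool goes at most 41.7 mm and 7.16 degrees, less where a joint would pass 70% of its speed; a pose out of reach is approached as far as the arm can. A call with a gripper value outside its range is refused whole. The fingers move at their own pace and stop on an object; "force" is the grip in N (left out, the last holds). Time passes only in rows, so rows that repeat a pose let the fingers close, or fill a call up. It gives the time, the measured TCP pose, the force, the opening and the grip force at its end, in the units of the state.
- telemetry.get_obs(): the state, without advancing time (a new reading comes with each control period).
- viewer.get_image(name): name is "side" or "top"; returns a dict with "frame" (420x560x3 uint8, red, green, blue), "camera_matrix" (3x3 intrinsics, pixels), "rvec" (rotation vector, rad) and "tvec" (3), from world to camera coordinates, as OpenCV has them. Camera axes: x right, y down, z forward; pixel columns grow to the right and rows downward; lengths in m; the calibration is good to about 2 mm. A picture is of the moment at which its call begins. There is no depth.
- finish_job(): hands the job in; it is judged then, once.
Trained networks look in the newest picture that a camera, given by its name, has taken for a name from the list of things; names that differ only in an ending like _2 or _b are one class to them, and where a whole thing is asked for, a point or a joint stands for the part that bears it (a point fixed in the world has none). Each returns a list of dicts, best first, with "p" (0 to 1); they miss things now and then, are a little off and sometimes report something else, mostly with a low value. They report only what shows in the picture. A call takes as long as a camera call.
- recognise(camera, label): "centre" ([column, row] in pixels, amid what is visible of it).
The state is a dict: "clock": time; "joint_pos": joint angles; "dq": joint speeds; "tau": joint torques, N m; "position": TCP position; "tcp_rot": TCP orientation; "wrist_force": force on the tool from outside, world axes, zero at the start; "wrist_torque": the same for the moment, N m; "width": finger opening in m; "grasp_force": force on a finger pad.
Only numpy, scipy, OpenCV 4.12 (cv2) and the standard library are available. Lean on these libraries where they do the work, as an engineer would, in place of code of your own. Each camera call takes 0.05 s, during which the arm holds its last target. There are 200 camera calls.

## Task

Change over the inspection torches: take every charged torch (green band) out of the charger's spring clips and lay it flat in the blue tray, and press every flat torch (red band) from the table down into the clips of a free bay until it snaps home in both clips, lens towards the robot, and push it along until its tail rests against the black contact strip. A red-banded torch that is already in the charger stays charging where it is. When all the flat torches are home and the charged ones are in the tray, throw the charger's yellow switch fully on, and leave the tape measure, blower and tablet alone.

Things in the scene. Friction and masses are not known exactly. Their poses are not given: they have to be found in the camera images.
- charger: the torch charger, fixed: grey plate 12 mm thick, x -100 to 100, y -128 to 186 mm in its frame; origin on the table under the middle of its four bays. Two rails along y at x = -35 and 35 mm (tops 26 mm above the table) carry a row of steel spring clips 16 mm wide, two clips to a bay, bays 62 mm apart. Torches lie along x in them. A black contact strip, 48 mm high, has its face at x = 75 mm
- bay0 (a point): home point of bay 0, at y = -93 mm in the charger's frame, 39 mm above the table: a torch's origin lies here when it is pressed down in both clips with its tail on the contact strip. Axes as the charger's; a torch at home has its x along them, lens towards -x
- bay1 (a point): home point of bay 1 (y = -31 mm). The clips open upwards: sprung jaws, lips 49 mm and flares 55 mm above the table, gap narrower than a barrel. A torch laid over both clips of a bay and pressed straight down with 12 to 15 N (25 N is harmless) snaps home onto the rails; about 20 N upwards draws it out
- bay2 (a point): home point of bay 2 (y = +31 mm). In every bay 54 mm is free between its two clips along x for the fingers, down to the plate; torches in neighbouring bays leave 36 mm between their barrels
- bay3 (a point): home point of bay 3 (y = +93 mm). A torch snapped in with its tail some mm short of the contact strip slides along in its clips when pushed with about 5 N; let go of the downward strain first
- switch (a joint): the charger's main switch, a toggle on a black block (70 x 50 mm, top 37 mm above the table) at the charger's front left corner; 0 = off (leans to the charger's -x), 1.0 rad = fully on (leans to +x); stays where left, about 2 N at its ball moves it. Pivot at (-60, 156, 34) mm in the charger's frame, axis along y, arm 45 mm
- switch_tip (a point): centre of the yellow ball (26 mm across) at the end of the switch toggle, 45 mm from its pivot. Behind the switch (x 30 to 95, y 136 to 182 mm in the charger's frame) stands the charger's grey supply box, top 40 mm above the table
- red0: a 160 mm torch, 0.16 kg: round black barrel 26 mm across, hexagonal lens head (37 mm long, 26 mm over flats, 30 mm over corners), red band 20 mm wide at the tail. Origin on the barrel's axis, 13 mm above what it lies on, 85 mm from the lens face and 75 mm from the tail face; x points from lens to tail. Already home in a bay at the start. None: no such torch
- red1: a 160 mm torch, 0.16 kg: round black barrel 26 mm across, hexagonal lens head (37 mm long, 26 mm over flats, 30 mm over corners), red band 20 mm wide at the tail. Origin on the barrel's axis, 13 mm above what it lies on, 85 mm from the lens face and 75 mm from the tail face; x points from lens to tail. Flat; lies on the table at the start. None: no such torch
- red2: a 160 mm torch, 0.16 kg: round black barrel 26 mm across, hexagonal lens head (37 mm long, 26 mm over flats, 30 mm over corners), red band 20 mm wide at the tail. Origin on the barrel's axis, 13 mm above what it lies on, 85 mm from the lens face and 75 mm from the tail face; x points from lens to tail. Flat; lies on the table at the start. None: no such torch
- red3: a 160 mm torch, 0.16 kg: round black barrel 26 mm across, hexagonal lens head (37 mm long, 26 mm over flats, 30 mm over corners), red band 20 mm wide at the tail. Origin on the barrel's axis, 13 mm above what it lies on, 85 mm from the lens face and 75 mm from the tail face; x points from lens to tail. Flat; lies on the table at the start. None: no such torch
- green1: a 160 mm torch, 0.16 kg: round black barrel 26 mm across, hexagonal lens head (37 mm long, 26 mm over flats, 30 mm over corners), green band 20 mm wide at the tail. Origin on the barrel's axis, 13 mm above what it lies on, 85 mm from the lens face and 75 mm from the tail face; x points from lens to tail. Charged; home in a bay at the start. None: no such torch
- green2: a 160 mm torch, 0.16 kg: round black barrel 26 mm across, hexagonal lens head (37 mm long, 26 mm over flats, 30 mm over corners), green band 20 mm wide at the tail. Origin on the barrel's axis, 13 mm above what it lies on, 85 mm from the lens face and 75 mm from the tail face; x points from lens to tail. Charged; home in a bay at the start. None: no such torch
- green3: a 160 mm torch, 0.16 kg: round black barrel 26 mm across, hexagonal lens head (37 mm long, 26 mm over flats, 30 mm over corners), green band 20 mm wide at the tail. Origin on the barrel's axis, 13 mm above what it lies on, 85 mm from the lens face and 75 mm from the tail face; x points from lens to tail. Charged; home in a bay at the start. None: no such torch
- tray: the blue handout tray, open box 210 (x) x 200 (y) x 28 mm high, walls and floor 4 mm, fixed; origin under its centre on the table
- tape: a yellow and black tape measure standing on edge, 72 x 42 x 62 mm, 0.3 kg; origin under its centre; not part of the job
- blower: a black rubber air blower with a red nozzle, 68 mm across, 165 mm tall, standing; origin under its centre; not part of the job
- tablet: a tablet in a black sleeve lying flat, 110 x 200 x 18 mm, 0.5 kg; origin under its centre; not part of the job

How it is judged:
On the way, in this order (a step that is already met when the one before it is completed fails the run):
1. every charged torch lies in the tray and every flat torch is home in a bay of the charger (x of red0 in the frame of bay0 between -0.0035 and 0.004 m and z of red0 in the frame of bay0 between -0.003 and 0.003 m and angle between the x axis of each of red0, red1, red2, red3 and the x axis of charger, either way round below 0.06 rad and (y of red0 in the frame of bay0 between -0.004 and 0.004 m or y of red0 in the frame of bay1 between -0.004 and 0.004 m or y of red0 in the frame of bay2 between -0.004 and 0.004 m or y of red0 in the frame of bay3 between -0.004 and 0.004 m) and x of red1 in the frame of bay0 between -0.0035 and 0.004 m and z of red1 in the frame of bay0 between -0.003 and 0.003 m and (y of red1 in the frame of bay0 between -0.004 and 0.004 m or y of red1 in the frame of bay1 between -0.004 and 0.004 m or y of red1 in the frame of bay2 between -0.004 and 0.004 m or y of red1 in the frame of bay3 between -0.004 and 0.004 m) and x of red2 in the frame of bay0 between -0.0035 and 0.004 m and z of red2 in the frame of bay0 between -0.003 and 0.003 m and (y of red2 in the frame of bay0 between -0.004 and 0.004 m or y of red2 in the frame of bay1 between -0.004 and 0.004 m or y of red2 in the frame of bay2 between -0.004 and 0.004 m or y of red2 in the frame of bay3 between -0.004 and 0.004 m) and x of red3 in the frame of bay0 between -0.0035 and 0.004 m and z of red3 in the frame of bay0 between -0.003 and 0.003 m and (y of red3 in the frame of bay0 between -0.004 and 0.004 m or y of red3 in the frame of bay1 between -0.004 and 0.004 m or y of red3 in the frame of bay2 between -0.004 and 0.004 m or y of red3 in the frame of bay3 between -0.004 and 0.004 m) and x of green1 in the frame of tray between -0.08 and 0.08 m and y of green1 in the frame of tray between -0.09 and 0.09 m and z of green1 in the frame of tray between 0.008 and 0.024 m and angle between green1's own x axis and vertical between 1.45 and 1.69 rad and x of green2 in the frame of tray between -0.08 and 0.08 m and y of green2 in the frame of tray between -0.09 and 0.09 m and z of green2 in the frame of tray between 0.008 and 0.024 m and angle between green2's own x axis and vertical between 1.45 and 1.69 rad and x of green3 in the frame of tray between -0.08 and 0.08 m and y of green3 in the frame of tray between -0.09 and 0.09 m and z of green3 in the frame of tray between 0.008 and 0.024 m and angle between green3's own x axis and vertical between 1.45 and 1.69 rad), for 0.2 s.
2. then the charger's switch is thrown on (value of joint switch above 0.9 rad), for 0.2 s.
At the end, for the whole second after the job is handed in: Each green-banded torch lies level on the tray's floor; each red-banded one is home in a bay: within 4 mm of its line, 3 mm of its seated height, 0.06 rad of parallel, tail within 3.5 mm of the contact strip; switch beyond 0.9 rad; torches at rest (all of step 1 and value of joint switch above 0.9 rad and linear speed of each of red0, red1, red2, red3, green1, green2, green3 below 0.02 m/s); the robot touches nothing.
It fails at once if the red-banded torch that was charging at the start is taken out of its clips (distance of red0 from where it was at the start of the episode above 0.02 m).
It fails at once if the tape is disturbed (more than 25 mm) (distance of tape from where it was at the start of the episode above 0.025 m).
It fails at once if the blower is disturbed (more than 25 mm) (distance of blower from where it was at the start of the episode above 0.025 m).
It fails at once if the tablet is disturbed (more than 25 mm) (distance of tablet from where it was at the start of the episode above 0.025 m).
Of green1, green2, green3 only 2 to 3 are there at a start; the rules pass over those that are not, and their reading is None.
Of red1, red2, red3 only 2 to 3 are there at a start; the rules pass over those that are not, and their reading is None.
At some moment in a run one of red1, red2, red3 may be knocked a few centimetres aside while the robot is not near it.
Once in a run the grip may slacken for a moment while it holds something.
It also fails if it takes over 210 s, if anything falls off the work surface, if the arm or the gripper's body presses on something with over 40 N, if the wrist force passes 120 N, or if a joint passes its speed limit or range.

## Working session

There is one attempt and no reset: what is moved stays moved. The work goes in short steps, Python scripts to look and compute and a tool call to move; the robot and the scene stay as the last step left them, time stands still between calls to the robot, and variables do not carry over. Pictures are saved under pics/ and viewed, at most 14 in all, crops included, and the job is handed in when it is done.

Besides the shell and the picture viewer there is one more tool, called after "Emit:" by a JSON object that holds its "api" and its "payload", one argument or row to a line. apply_moves: Moves the arm, as the interface text tells. Its arguments: {"type":"object","properties":{"commands":{"type":"array"},"force":{"type":"number"}},"required":["commands"]}

```bash
mkdir -p pics; cat > h.py <<'E'
import numpy as np, cv2
from workcell import telemetry, viewer, finish_job, recognise
def cam(n):
    d=viewer.get_image(n); R=cv2.Rodrigues(np.array(d['rvec'],float))[0]
    return d['frame'],np.array(d['camera_matrix']),R,np.array(d['tvec'],float).ravel()
def ray(px,c,z):
    _,K,R,t=c; d=R.T@np.linalg.inv(K)@np.array([px[0],px[1],1.]); o=-R.T@t
    return o+d*(z-o[2])/d[2]
def proj(P,c):
    _,K,R,t=c; p=K@(R@np.array(P,float)+t); return p[:2]/p[2]
def save(c,n,crop=None,s=1):
    f=c[0] if crop is None else c[0][crop[1]:crop[3],crop[0]:crop[2]]
    cv2.imwrite('pics/'+n,cv2.resize(f[:,:,::-1],None,fx=s,fy=s,interpolation=cv2.INTER_CUBIC))
E
python3 - <<'E'
from h import *
o=telemetry.get_obs();print({k:np.round(v,3) for k,v in o.items()})
for n in ['top','side']:
    c=cam(n);save(c,n+'0.png',s=1.42);print(n,-c[2].T@c[3],c[1][0,0])
    for l,z in [('charger',.012),('red1',.013),('green1',.039),('tray',.0),('tape',.03),('blower',.08),('tablet',.018),('switch_tip',.06)]:
        print(l,[(np.round(r['centre'],0),round(r['p'],2),np.round(ray(r['centre'],c,z)[:2],3)) for r in recognise(n,l)])
E
```

```text
{'clock': np.float64(0.0), 'joint_pos': array([ 1.156,  0.469, -0.049,  1.534,  0.024,  1.141, -0.082]), 'dq': array([-0.001, -0.001, -0.   ,  0.   ,  0.   ,  0.   ,  0.001]), 'tau': array([ 0.0000e+00, -5.1031e+01, -4.6000e-02, -2.3772e+01,  1.1000e-02,
        8.0000e-03,  0.0000e+00]), 'position': array([ 0.254, -0.625,  0.23 ]), 'tcp_rot': array([-3.14 ,  0.   ,  0.386]), 'wrist_force': array([-0.158,  0.207,  0.42 ]), 'wrist_torque': array([-0.015, -0.005, -0.028]), 'grasp_force': np.float64(0.0), 'width': np.float64(0.085)}
top [ 0.32621137 -0.00172252  1.27994818] 532.4719489871698
charger [(array([296., 222.]), 0.87, array([ 0.587, -0.01 ]))]
red1 [(array([422., 211.]), 0.97, array([ 0.642, -0.312])), (array([423., 276.]), 0.83, array([ 0.485, -0.32 ])), (array([418., 326.]), 0.83, array([ 0.367, -0.314])), (array([276., 222.]), 0.75, array([0.581, 0.038])), (array([295., 136.]), 0.67, array([0.805, 0.013]))]
green1 [(array([329., 225.]), 0.89, array([ 0.582, -0.087])), (array([305., 223.]), 0.87, array([ 0.582, -0.03 ])), (array([353., 220.]), 0.63, array([ 0.6  , -0.143]))]
[... 779 characters left out ...]
.92, array([ 0.577, -0.025])), (array([294., 186.]), 0.86, array([ 0.59 , -0.169])), (array([289., 198.]), 0.56, array([ 0.588, -0.109])), (array([195., 288.]), 0.21, array([0.704, 0.289]))]
tray [(array([310., 341.]), 0.79, array([0.436, 0.332]))]
tape [(array([360., 239.]), 0.55, array([0.375, 0.011]))]
blower [(array([194., 288.]), 0.85, array([0.687, 0.326])), (array([275., 239.]), 0.73, array([0.566, 0.127]))]
tablet [(array([202., 220.]), 0.65, array([0.796, 0.026])), (array([341., 170.]), 0.38, array([ 0.476, -0.33 ])), (array([274., 237.]), 0.23, array([0.591, 0.045]))]
switch_tip [(array([310., 340.]), 0.68, array([0.429, 0.38 ])), (array([304., 236.]), 0.62, array([0.506, 0.073]))]
```

View pics/top0.png

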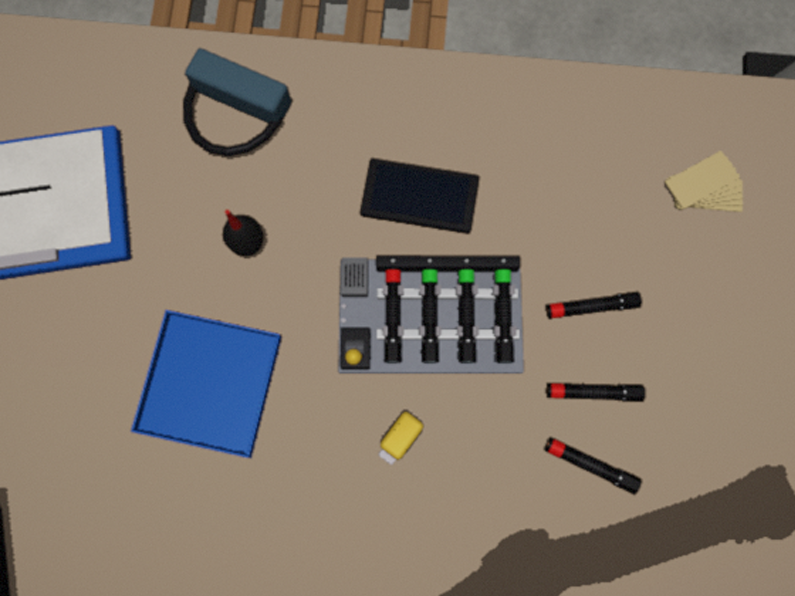

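View pics/side0.png

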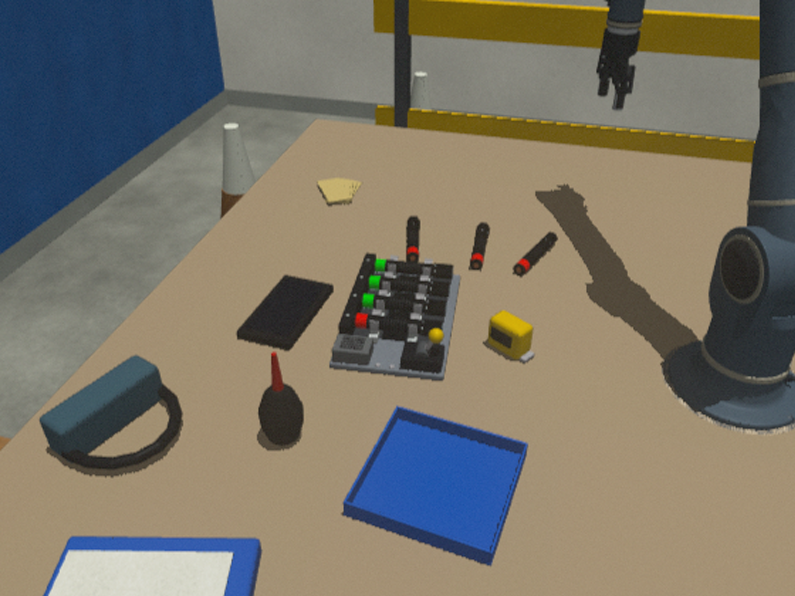

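The top view shows green bands in the three right bays (430, 467 and 503, 275) and red0 in the left bay (393, 275). Three flat reds lie to the right at (593, 305), (595, 392) and (593, 465), tails to the left. The tray is at (207, 383), and the switch ball at (353, 356) leans towards the robot. The side view agrees.

```bash
cat >> h.py <<'E'
def blobs(mask,amin):
    n,l,s,c=cv2.connectedComponentsWithStats(mask.astype(np.uint8))
    return [(c[i],s[i,4],(l==i)) for i in range(1,n) if s[i,4]>=amin]
def masks(f):
    h=cv2.cvtColor(f,cv2.COLOR_RGB2HSV).astype(int); H,S,V=h[...,0],h[...,1],h[...,2]
    return dict(red=((H<6)|(H>174))&(S>170)&(V>90),green=(abs(H-62)<15)&(S>130)&(V>60),blue=(abs(H-110)<12)&(S>150)&(V>60),dark=(V<62),yellow=(abs(H-25)<7)&(S>150)&(V>110))
def table_reds(c):
    """(origin xy, yaw of lens->tail axis, length) of red torches on the table from the top camera"""
    m=masks(c[0]); out=[]
    body=cv2.morphologyEx((m['dark']|m['red']).astype(np.uint8),cv2.MORPH_CLOSE,np.ones((3,3)))
    for cen,a,b in blobs(body,150):
        if a>900 or (m['red']&b).sum()<20: continue
        ys,xs=np.nonzero(b); P=np.array([ray((x,y),c,.013)[:2] for x,y in zip(xs,ys)])
        r=np.array(np.nonzero(b&m['red']))[::-1].T; R=np.mean([ray(q,c,.013)[:2] for q in r],0)
        mu=P.mean(0); u=np.linalg.svd(P-mu)[2][0]; u*=np.sign(u@(R-mu)); q=(P-mu)@u; w=(P-mu)@[-u[1],u[0]]
        L=q.max()-q.min()
        out.append((mu+u*((q.max()+q.min())/2+.005)+np.array([-u[1],u[0]])*(w.max()+w.min())/2*0,np.arctan2(u[1],u[0]),L,R+0-mu@np.eye(2)*0-u*.065))
    return out
E
python3 - <<'E'
from h import *
for n in ['top','side']:
    c=cam(n);m=masks(c[0]);print(n)
    for k,z in [('green',.045),('red',.045),('yellow',.06)]:
        for cen,a,_ in blobs(m[k],12): print(k,a,cen.round(1),ray(cen,c,z)[:2].round(4))
    if n=='top':
        for r in table_reds(c): print('T',[np.round(q,4) for q in r])
        b=max(blobs(m['blue'][:, :],300),key=lambda q:q[1]*(q[0][1]>210)); print(b[0],b[1])
        cs=cv2.findContours(b[2].astype(np.uint8),0,2)[0]; cs=max(cs,key=cv2.contourArea)
        W=np.array([ray(p[0],c,.028)[:2] for p in cs],np.float32); r=cv2.minAreaRect(W);print('tray rim',r)
    # bay projections need pose
E
```

```text
top
green 103 [302.  193.8] [ 0.6501 -0.0172]
green 102 [328.  193.7] [ 0.656 -0.079]
green 100 [353.7 193.6] [ 0.6621 -0.1402]
red 90 [276.5 194. ] [0.644  0.0437]
red 90 [392.2 218.1] [ 0.6105 -0.2349]
red 96 [392.3 274.6] [ 0.4768 -0.2419]
red 98 [391.9 315.5] [ 0.3835 -0.2456]
yellow 91 [248.3 250.7] [0.4993 0.0953]
yellow 548 [282.6 306.1] [0.3809 0.0045]
T [array([ 0.6308, -0.2978]), np.float64(1.7994), np.float64(0.1637), array([ 0.6326, -0.3042])]
T [array([ 0.4841, -0.3064]), np.float64(1.6305), np.float64(0.1617), array([ 0.4846, -0.313 ])]
T [array([ 0.365 , -0.3067]), np.float64(1.2196), np.float64(0.1634), array([ 0.3626, -0.3129])]
[145.65643176 269.95982686] 7393
tray rim ((0.43871885538101196, 0.33427664637565613), (0.20052887499332428, 0.20736974477767944), 83.0659408569336)
side
green 64 [267.2 185.9] [ 0.6611 -0.1415]
green 71 [263.1 197.8] [ 0.6554 -0.0802]
green 80 [258.6 210.9] [ 0.6498 -0.0178]
red 32 [290.4 175.8] [ 0.6099 -0.2124]
red 35 [335.7 180.5] [ 0.4761 -0.221 ]
red 40 [369.  185.2] [ 0.3795 -0.2208]
red 76 [253.8 224.7] [0.6444 0.0433]
red 80 [194.2 2
[... 247 characters left out ...]
9.2  74.7] [ 0.8837 -0.9608]
yellow 23 [295.6  77.3] [ 0.7681 -0.9598]
yellow 31 [316.2  79.2] [ 0.68   -0.9612]
yellow 33 [337.   81.1] [ 0.5928 -0.9615]
yellow 140 [331.8  87.3] [ 0.6021 -0.8897]
yellow 30 [358.1  83.2] [ 0.5056 -0.9612]
yellow 15 [373.7  84.7] [ 0.4421 -0.9611]
yellow 13 [384.2  85.7] [ 0.3997 -0.961 ]
yellow 138 [436.9  90.7] [ 0.1935 -0.9616]
yellow 15 [316.5  91.2] [ 0.6537 -0.8334]
yellow 27 [404.4  97.8] [ 0.3142 -0.8557]
yellow 12 [413.7  95.2] [ 0.2808 -0.8906]
yellow 171 [442.4  98.6] [ 0.1731 -0.8855]
yellow 25 [425.2  99.9] [ 0.2367 -0.8554]
yellow 62 [505.7  97.2] [-0.0624 -0.9623]
yellow 421 [362.3 231.3] [0.3719 0.018 ]
yellow 75 [306.7 235.1] [0.5012 0.0682]
```

```bash
cat >> h.py <<'E'
CY=.0975; CO=np.array([.5884,-.0545])
def ch(x,y): c,s=np.cos(CY),np.sin(CY); return CO+[c*x-s*y,s*x+c*y]
BAY=[ch(0,y) for y in (-.093,-.031,.031,.093)]
def delta(xyz,yaw,o=None):
    """tool-axes shift (m) and rz (deg) from the present pose to xyz,yaw (tool down)"""
    o=o or telemetry.get_obs(); R=cv2.Rodrigues(np.eye(3))[0]
    from scipy.spatial.transform import Rotation as Q
    A=Q.from_euler('xyz',o['tcp_rot']); B=Q.from_euler('xyz',[np.pi,0,yaw])
    return np.round(A.inv().apply(np.array(xyz)-o['position']),4),np.round((A.inv()*B).as_rotvec(degrees=True),2)
E
python3 - <<'E'
from h import *
c=cam('top')
for p in [(167,312),(280,336),(250,456),(133,430)]: print(ray(np.array(p)/1.4196,c,.028).round(4))
m=masks(c[0]); b=max(blobs(m['blue'],300),key=lambda q:q[1]*(q[0][1]>210))
cs=max(cv2.findContours(b[2].astype(np.uint8),0,2)[0],key=cv2.contourArea)
q=cv2.approxPolyDP(cs,8,True)[:,0]; print([ray(p,c,.028)[:2].round(4) for p in q])
print(*[x.round(4) for x in BAY])
for z in (.20,.018): print(delta([*BAY[0],z],CY))
s=cam('side')
for n,k in (('top',c),('side',s)):
  for cen,a,_ in blobs(masks(k[0])['red'],25): print(n,ray(cen,k,.018)[:2].round(4))
E
```

```text
[0.5496 0.4184 0.028 ]
[0.5263 0.2227 0.028 ]
[0.3252 0.2464 0.028 ]
[0.3489 0.443  0.028 ]
[array([0.5513, 0.4203]), array([0.3486, 0.4446]), array([0.3254, 0.2491]), array([0.5277, 0.2259])]
[ 0.5975 -0.1471] [ 0.5914 -0.0854] [ 0.5854 -0.0236] [0.5793 0.0381]
(array([ 0.4981, -0.3139,  0.0313]), array([ 0.  , -0.  , 16.52]))
(array([ 0.4981, -0.314 ,  0.2133]), array([ 0.  , -0.  , 16.52]))
top [0.651  0.0447]
top [ 0.6165 -0.2401]
top [ 0.4801 -0.2471]
top [ 0.3847 -0.2509]
side [ 0.6198 -0.2554]
side [ 0.4808 -0.2634]
side [ 0.3814 -0.2643]
side [0.6554 0.0101]
side [0.7496 0.1896]
```

Emit:
{"api": "apply_moves", "payload": {
  "commands": [
    [0.035, -0.022, 0, 0, 0, 4, 0.55],
    [0.07, -0.044, 0, 0, 0, 8, 0.55],
    [0.105, -0.066, 0, 0, 0, 12, 0.55],
    [0.14, -0.088, 0, 0, 0, 16.5, 0.55],
    [0.175, -0.11, 0, 0, 0, 16.5, 0.55],
    [0.21, -0.132, 0, 0, 0, 16.5, 0.55],
    [0.245, -0.154, 0, 0, 0, 16.5, 0.55],
    [0.28, -0.176, 0, 0, 0, 16.5, 0.55],
    [0.315, -0.198, 0, 0, 0, 16.5, 0.55],
    [0.35, -0.22, 0, 0, 0, 16.5, 0.55]
  ],
  "force": 60
}}

```text
clock: 1.93
position: [0.4964, -0.2881, 0.2317]
tcp_rot: [3.141, -0.001, 0.098]
wrist_force: [0.3, -0.8, 0.1]
width: 0.047
grasp_force: 0.0
```

```bash
python3 - <<'E'
from h import *
o=telemetry.get_obs();print(o['position'],o['tcp_rot'],o['width'])
for z in (.10,.026): print(delta([*BAY[0],z],CY))
E
```

```text
[ 0.49642956 -0.28812587  0.23171182] [ 3.14102348e+00 -6.05433899e-04  9.76388645e-02] 0.04698457888687743
(array([ 0.1142, -0.1306,  0.1317]), array([ 0.03, -0.03,  0.01]))
(array([ 0.1142, -0.1307,  0.2057]), array([ 0.03, -0.03,  0.01]))
```

Emit:
{"api": "apply_moves", "payload": {
  "commands": [
    [0.03, -0.033, 0, 0, 0, 0, 0.55],
    [0.057, -0.065, 0, 0, 0, 0, 0.55],
    [0.085, -0.098, 0.02, 0, 0, 0, 0.55],
    [0.114, -0.131, 0.04, 0, 0, 0, 0.55],
    [0.114, -0.131, 0.08, 0, 0, 0, 0.55],
    [0.114, -0.131, 0.12, 0, 0, 0, 0.55],
    [0.114, -0.131, 0.15, 0, 0, 0, 0.55],
    [0.114, -0.131, 0.15, 0, 0, 0, 0.55],
    [0.114, -0.131, 0.15, 0, 0, 0, 0.55],
    [0.114, -0.131, 0.15, 0, 0, 0, 0.55]
  ]
}}

```text
clock: 2.77
position: [0.5977, -0.149, 0.0834]
tcp_rot: [3.141, -0.003, 0.097]
wrist_force: [0.0, -0.1, 0.6]
width: 0.0466
grasp_force: 0.0
```

```bash
python3 - <<'E'
from h import *
c=cam('top');s=cam('side')
a=c[0][150:290,220:400];b=s[0][150:270,220:380]
im=np.vstack([cv2.resize(a,(540,420),interpolation=2)])
j=cv2.resize(b,(560,420),interpolation=2)
import os
cv2.imwrite('pics/a1.png',cv2.resize(np.hstack([im,j])[:,:,::-1],(800,305)))
print(delta([*BAY[0],.026],CY))
E
```

```text
(array([-0.0009, -0.0022,  0.0584]), array([ 0.1 , -0.31, -0.02]))
```

View pics/a1.png

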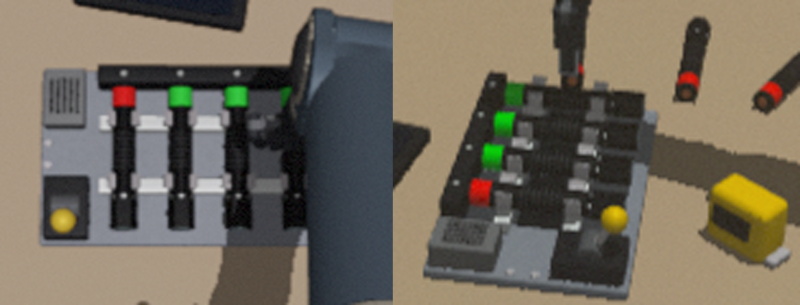

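The gripper stands over bay 0, midway between its clips. Descend, grip and draw out.

Emit:
{"api": "apply_moves", "payload": {
  "commands": [
    [0, -0.002, 0.02, 0, 0, 0, 0.55],
    [0, -0.002, 0.04, 0, 0, 0, 0.55],
    [0, -0.002, 0.057, 0, 0, 0, 0.55],
    [0, -0.002, 0.057, 0, 0, 0, 0.55],
    [0, -0.002, 0.057, 0, 0, 0, 0.1],
    [0, -0.002, 0.057, 0, 0, 0, 0.1],
    [0, -0.002, 0.057, 0, 0, 0, 0.1],
    [0, -0.002, 0.057, 0, 0, 0, 0.1],
    [0, -0.002, 0.057, 0, 0, 0, 0.1],
    [0, -0.002, 0.057, 0, 0, 0, 0.1]
  ],
  "force": 90
}}

```text
clock: 3.7
position: [0.5976, -0.1466, 0.0268]
tcp_rot: [3.14, -0.004, 0.098]
wrist_force: [-1.1, 0.9, 6.8]
width: 0.023
grasp_force: 88.4
```

Emit:
{"api": "apply_moves", "payload": {
  "commands": [
    [0, 0, -0.01, 0, 0, 0, 0.1],
    [0, 0, -0.02, 0, 0, 0, 0.1],
    [0, 0, -0.035, 0, 0, 0, 0.1],
    [0, 0, -0.055, 0, 0, 0, 0.1],
    [0, 0, -0.08, 0, 0, 0, 0.1],
    [0, 0, -0.1, 0, 0, 0, 0.1],
    [0, 0, -0.12, 0, 0, 0, 0.1],
    [0, 0, -0.12, 0, 0, 0, 0.1],
    [0, 0, -0.12, 0, 0, 0, 0.1],
    [0, 0, -0.12, 0, 0, 0, 0.1]
  ]
}}

```text
clock: 4.53
position: [0.5955, -0.1463, 0.1443]
tcp_rot: [3.142, 0.0, 0.098]
wrist_force: [-0.4, 0.2, -1.9]
width: 0.0233
grasp_force: 91.8
```

```bash
python3 - <<'E'
from h import *
T=np.array([.438,.334]);y=np.array([.1187,.993]);x=np.array([.993,-.1187])
for k in (.055,0,-.055): p=T+y*k+.005*x;print(p.round(4),delta([*p,.15],-.119),delta([*p,.006],-.119)[0])
E
```

```text
[0.4495 0.388 ] (array([-0.0931, -0.546 , -0.0057]), array([ 0.  ,  0.02, 12.42])) [-0.0931 -0.546   0.1383]
[0.443  0.3334] (array([-0.105 , -0.4923, -0.0057]), array([ 0.  ,  0.02, 12.42])) [-0.1049 -0.4923  0.1383]
[0.4364 0.2788] (array([-0.1168, -0.4386, -0.0057]), array([ 0.  ,  0.02, 12.42])) [-0.1168 -0.4386  0.1383]
```

Emit:
{"api": "apply_moves", "payload": {
  "commands": [
    [-0.005, -0.03, -0.005, 0, 0, 2, 0.1],
    [-0.01, -0.07, -0.01, 0, 0, 4, 0.1],
    [-0.016, -0.11, -0.01, 0, 0, 6, 0.1],
    [-0.024, -0.15, -0.01, 0, 0, 8, 0.1],
    [-0.032, -0.19, -0.01, 0, 0, 10, 0.1],
    [-0.04, -0.23, -0.01, 0, 0, 12.4, 0.1],
    [-0.047, -0.27, -0.01, 0, 0, 12.4, 0.1],
    [-0.054, -0.31, -0.01, 0, 0, 12.4, 0.1],
    [-0.061, -0.35, -0.01, 0, 0, 12.4, 0.1],
    [-0.068, -0.39, -0.01, 0, 0, 12.4, 0.1]
  ]
}}

```text
clock: 5.37
position: [0.4886, 0.2364, 0.1531]
tcp_rot: [3.14, 0.002, -0.119]
wrist_force: [0.8, -0.2, -1.9]
width: 0.0229
grasp_force: 91.7
```

```bash
python3 - <<'E'
from h import *
T=np.array([.438,.334]);y=np.array([.1187,.993]);x=np.array([.993,-.1187])
for k in (.055,): p=T+y*k+.005*x;print(p.round(4),delta([*p,.006],-.119))
o=telemetry.get_obs();print(o['width'],o['grasp_force'],o['position'])
E
```

```text
[0.4495 0.388 ] (array([-0.0564, -0.1462,  0.147 ]), array([0.09, 0.12, 0.02]))
0.022911941116836185 91.74179077148438 [0.4885515  0.23636914 0.15306608]
```

Emit:
{"api": "apply_moves", "payload": {
  "commands": [
    [-0.015, -0.037, 0, 0, 0, 0, 0.1],
    [-0.03, -0.074, 0, 0, 0, 0, 0.1],
    [-0.045, -0.11, 0.01, 0, 0, 0, 0.1],
    [-0.056, -0.146, 0.02, 0, 0, 0, 0.1],
    [-0.056, -0.146, 0.055, 0, 0, 0, 0.1],
    [-0.056, -0.146, 0.09, 0, 0, 0, 0.1],
    [-0.056, -0.146, 0.12, 0, 0, 0, 0.1],
    [-0.056, -0.146, 0.135, 0, 0, 0, 0.1],
    [-0.056, -0.146, 0.145, 0, 0, 0, 0.1],
    [-0.056, -0.146, 0.146, 0, 0, 0, 0.1]
  ]
}}

```text
clock: 6.2
position: [0.4508, 0.386, 0.0061]
tcp_rot: [3.139, 0.003, -0.118]
wrist_force: [-0.2, -0.8, -2.0]
width: 0.0232
grasp_force: 92.1
```

Emit:
{"api": "apply_moves", "payload": {
  "commands": [
    [0, 0, 0, 0, 0, 0, 0.1],
    [0, 0, 0, 0, 0, 0, 0.5],
    [0, 0, 0, 0, 0, 0, 0.5],
    [0, 0, 0, 0, 0, 0, 0.5],
    [0, 0, 0, 0, 0, 0, 0.5],
    [0, 0, -0.01, 0, 0, 0, 0.5],
    [0, 0, -0.04, 0, 0, 0, 0.5],
    [0, 0, -0.08, 0, 0, 0, 0.5],
    [0, 0, -0.12, 0, 0, 0, 0.5],
    [0, 0, -0.14, 0, 0, 0, 0.5]
  ]
}}

```text
clock: 7.03
position: [0.4535, 0.3885, 0.1543]
tcp_rot: [-3.135, -0.005, -0.119]
wrist_force: [0.9, 0.3, 0.4]
width: 0.0429
grasp_force: 0.0
```

```bash
python3 - <<'E'
from h import *
print(delta([*BAY[1],.15],CY), delta([*BAY[1],.026],CY)[0])
E
```

```text
(array([0.193 , 0.4543, 0.0025]), array([ -0.32,  -0.34, -12.38])) [0.1923 0.455  0.1265]
```

Emit:
{"api": "apply_moves", "payload": {
  "commands": [
    [0.015, 0.036, 0, 0, 0, -2, 0.5],
    [0.03, 0.073, 0, 0, 0, -4, 0.5],
    [0.046, 0.109, 0, 0, 0, -6, 0.5],
    [0.062, 0.145, 0, 0, 0, -8, 0.5],
    [0.077, 0.182, 0, 0, 0, -10, 0.5],
    [0.093, 0.218, 0, 0, 0, -12.4, 0.5],
    [0.108, 0.255, 0, 0, 0, -12.4, 0.5],
    [0.124, 0.291, 0, 0, 0, -12.4, 0.5],
    [0.139, 0.328, 0, 0, 0, -12.4, 0.5],
    [0.155, 0.364, 0, 0, 0, -12.4, 0.5]
  ]
}}

```text
clock: 7.87
position: [0.5629, 0.0049, 0.1496]
tcp_rot: [3.141, -0.001, 0.098]
wrist_force: [1.0, 0.5, 0.1]
width: 0.0427
grasp_force: 0.0
```

```bash
python3 - <<'E'
from h import *
print(delta([*BAY[1],.026],CY))
c=cam('top');save(c,'b1.png',(80,150,400,360),2.4)
E
```

```text
(array([0.0194, 0.0925, 0.1236]), array([ 0.01, -0.08,  0.01]))
```

View pics/b1.png

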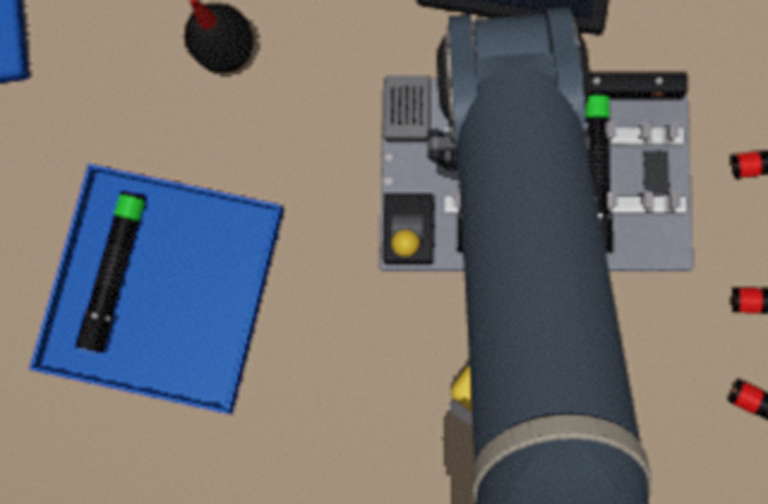

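The first green lies in the tray along its left wall (110, 270), and bay 0 is empty. Next is bay 1.

Emit:
{"api": "apply_moves", "payload": {
  "commands": [
    [0.006, 0.03, 0, 0, 0, 0, 0.5],
    [0.013, 0.062, 0, 0, 0, 0, 0.5],
    [0.0195, 0.092, 0.005, 0, 0, 0, 0.5],
    [0.0195, 0.0925, 0.035, 0, 0, 0, 0.5],
    [0.0195, 0.0925, 0.07, 0, 0, 0, 0.5],
    [0.0195, 0.0925, 0.1, 0, 0, 0, 0.5],
    [0.0195, 0.0925, 0.122, 0, 0, 0, 0.5],
    [0.0195, 0.0925, 0.123, 0, 0, 0, 0.5],
    [0.0195, 0.0925, 0.123, 0, 0, 0, 0.5],
    [0.0195, 0.0925, 0.123, 0, 0, 0, 0.1]
  ]
}}

```text
clock: 8.75
position: [0.5925, -0.0831, 0.0271]
tcp_rot: [3.141, -0.003, 0.098]
wrist_force: [0.4, -0.0, 1.1]
width: 0.0315
grasp_force: 0.0
```

Emit:
{"api": "apply_moves", "payload": {
  "commands": [
    [0, 0, 0, 0, 0, 0, 0.1],
    [0, 0, 0, 0, 0, 0, 0.1],
    [0, 0, 0, 0, 0, 0, 0.1],
    [0, 0, 0, 0, 0, 0, 0.1],
    [0, 0, -0.012, 0, 0, 0, 0.1],
    [0, 0, -0.03, 0, 0, 0, 0.1],
    [0, 0, -0.06, 0, 0, 0, 0.1],
    [0, 0, -0.09, 0, 0, 0, 0.1],
    [0, 0, -0.12, 0, 0, 0, 0.1],
    [0, 0, -0.12, 0, 0, 0, 0.1]
  ]
}}

```text
clock: 9.58
position: [0.595, -0.0828, 0.1527]
tcp_rot: [3.14, -0.012, 0.098]
wrist_force: [1.5, 0.7, -0.9]
width: 0.0227
grasp_force: 92.2
```

```bash
cat >> h.py <<'E'
def trayp(k):
    return np.array([.438,.334])+np.array([.1187,.993])*k+.005*np.array([.993,-.1187])
E
python3 - <<'E'
from h import *
print(delta([*trayp(0),.15],-.119),delta([*trayp(0),.006],-.119)[0])
E
```

```text
(array([-0.1105, -0.4291,  0.0007]), array([ 0.02, -0.7 , 12.45])) [-0.1122 -0.4293  0.1446]
```

Emit:
{"api": "apply_moves", "payload": {
  "commands": [
    [-0.005, -0.035, 0, 0, 0, 2, 0.1],
    [-0.012, -0.072, 0, 0, 0, 4, 0.1],
    [-0.02, -0.11, 0, 0, 0, 6, 0.1],
    [-0.03, -0.148, 0, 0, 0, 8, 0.1],
    [-0.04, -0.186, 0, 0, 0, 10, 0.1],
    [-0.05, -0.224, 0, 0, 0, 12.4, 0.1],
    [-0.06, -0.262, 0, 0, 0, 12.4, 0.1],
    [-0.07, -0.3, 0, 0, 0, 12.4, 0.1],
    [-0.08, -0.33, 0, 0, 0, 12.4, 0.1],
    [-0.09, -0.35, 0, 0, 0, 12.4, 0.1]
  ]
}}

```text
clock: 10.42
position: [0.465, 0.2606, 0.1457]
tcp_rot: [-3.14, 0.001, -0.114]
wrist_force: [-1.1, 0.6, -1.6]
width: 0.024
grasp_force: 61.9
```

```bash
python3 - <<'E'
from h import *
print(delta([*trayp(0),.006],-.119))
E
```

```text
(array([-0.03  , -0.0696,  0.1399]), array([-0.11,  0.05,  0.31]))
```

Emit:
{"api": "apply_moves", "payload": {
  "commands": [
    [-0.01, -0.02, 0, 0, 0, 0, 0.1],
    [-0.02, -0.045, 0, 0, 0, 0, 0.1],
    [-0.03, -0.068, 0.005, 0, 0, 0, 0.1],
    [-0.03, -0.069, 0.03, 0, 0, 0, 0.1],
    [-0.03, -0.069, 0.06, 0, 0, 0, 0.1],
    [-0.03, -0.069, 0.09, 0, 0, 0, 0.1],
    [-0.03, -0.069, 0.11, 0, 0, 0, 0.1],
    [-0.03, -0.069, 0.11, 0, 0, 0, 0.1],
    [-0.03, -0.069, 0.11, 0, 0, 0, 0.1],
    [-0.03, -0.069, 0.11, 0, 0, 0, 0.1]
  ]
}}

```text
clock: 11.25
position: [0.4463, 0.3292, 0.0366]
tcp_rot: [-3.14, -0.001, -0.118]
wrist_force: [-0.1, 0.3, -1.6]
width: 0.0231
grasp_force: 89.7
```

```bash
python3 - <<'E'
from h import *
print(delta([*trayp(0),.006],-.119))
c=cam('side');save(c,'b2.png',(200,200,420,400),2.7)
E
```

```text
(array([-0.0039, -0.0037,  0.0306]), array([-0.09, -0.07,  0.03]))
```

View pics/b2.png

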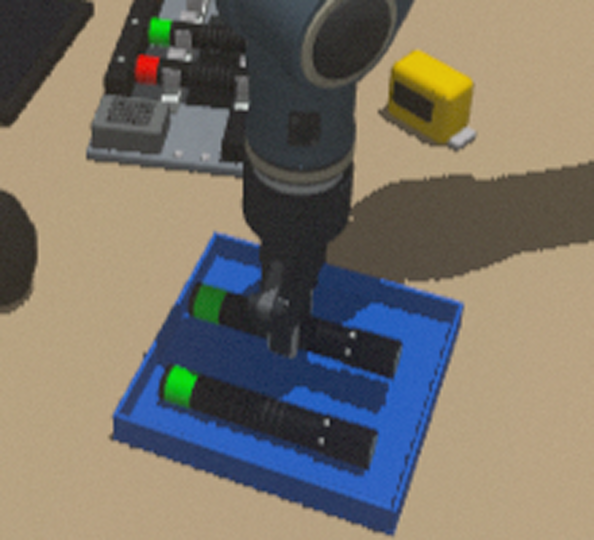

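The second green is held level over the tray's middle (295, 330); the first lies by the wall. Lower and release.

Emit:
{"api": "apply_moves", "payload": {
  "commands": [
    [-0.004, -0.0035, 0.015, 0, 0, 0, 0.1],
    [-0.004, -0.0035, 0.028, 0, 0, 0, 0.1],
    [-0.004, -0.0035, 0.031, 0, 0, 0, 0.1],
    [-0.004, -0.0035, 0.031, 0, 0, 0, 0.5],
    [-0.004, -0.0035, 0.031, 0, 0, 0, 0.5],
    [-0.004, -0.0035, 0.031, 0, 0, 0, 0.5],
    [-0.004, -0.0035, 0.02, 0, 0, 0, 0.5],
    [-0.004, -0.0035, -0.02, 0, 0, 0, 0.5],
    [-0.004, -0.0035, -0.06, 0, 0, 0, 0.5],
    [-0.004, -0.0035, -0.1, 0, 0, 0, 0.5]
  ]
}}

```text
clock: 12.13
position: [0.442, 0.3321, 0.1377]
tcp_rot: [3.142, 0.0, -0.119]
wrist_force: [0.3, 0.4, -0.6]
width: 0.0427
grasp_force: 0.0
```

```bash
python3 - <<'E'
from h import *
print(delta([*BAY[2],.15],CY))
E
```

```text
(array([ 0.1845,  0.3363, -0.0123]), array([ 0.000e+00,  1.000e-02, -1.238e+01]))
```

Emit:
{"api": "apply_moves", "payload": {
  "commands": [
    [0.02, 0.036, 0, 0, 0, -2, 0.5],
    [0.04, 0.072, -0.01, 0, 0, -4, 0.5],
    [0.06, 0.108, -0.012, 0, 0, -6, 0.5],
    [0.08, 0.144, -0.012, 0, 0, -8, 0.5],
    [0.1, 0.18, -0.012, 0, 0, -10, 0.5],
    [0.12, 0.216, -0.012, 0, 0, -12.4, 0.5],
    [0.14, 0.252, -0.012, 0, 0, -12.4, 0.5],
    [0.16, 0.288, -0.012, 0, 0, -12.4, 0.5],
    [0.175, 0.32, -0.012, 0, 0, -12.4, 0.5],
    [0.184, 0.336, -0.012, 0, 0, -12.4, 0.5]
  ]
}}

```text
clock: 12.97
position: [0.5863, -0.0295, 0.1487]
tcp_rot: [3.139, -0.002, 0.091]
wrist_force: [1.1, -1.1, 0.1]
width: 0.0426
grasp_force: 0.0
```

```bash
python3 - <<'E'
from h import *
print(delta([*BAY[2],.026],CY))
E
```

```text
(array([-0.0006, -0.0062,  0.1227]), array([ 0.16, -0.1 , -0.38]))
```

Emit:
{"api": "apply_moves", "payload": {
  "commands": [
    [0, 0, 0.01, 0, 0, 0, 0.5],
    [0, 0, 0.03, 0, 0, 0, 0.5],
    [0, 0, 0.05, 0, 0, 0, 0.5],
    [0, 0, 0.06, 0, 0, 0, 0.5],
    [0, 0, 0.065, 0, 0, 0, 0.5],
    [0, 0, 0.065, 0, 0, 0, 0.5],
    [0, 0, 0.065, 0, 0, 0, 0.5],
    [0, 0, 0.065, 0, 0, 0, 0.5],
    [0, 0, 0.065, 0, 0, 0, 0.5],
    [0, 0, 0.065, 0, 0, 0, 0.5]
  ]
}}

```text
clock: 13.8
position: [0.5858, -0.023, 0.0832]
tcp_rot: [3.141, -0.002, 0.098]
wrist_force: [-0.6, -0.5, -0.5]
width: 0.0422
grasp_force: 0.0
```

```bash
python3 - <<'E'
from h import *
print(delta([*BAY[2],.026],CY))
E
```

```text
(array([-0.0005,  0.0006,  0.0572]), array([ 0.01, -0.09,  0.03]))
```

Settled on target: the commanded pose is what counts. Descend, grip and lift.

Emit:
{"api": "apply_moves", "payload": {
  "commands": [
    [0, 0, 0.025, 0, 0, 0, 0.5],
    [0, 0, 0.05, 0, 0, 0, 0.5],
    [0, 0, 0.0565, 0, 0, 0, 0.5],
    [0, 0, 0.0565, 0, 0, 0, 0.5],
    [0, 0, 0.0565, 0, 0, 0, 0.1],
    [0, 0, 0.0565, 0, 0, 0, 0.1],
    [0, 0, 0.0565, 0, 0, 0, 0.1],
    [0, 0, 0.0565, 0, 0, 0, 0.1],
    [0, 0, 0.0565, 0, 0, 0, 0.1],
    [0, 0, 0.0565, 0, 0, 0, 0.1]
  ]
}}

```text
clock: 14.63
position: [0.5863, -0.0229, 0.0271]
tcp_rot: [3.141, -0.003, 0.098]
wrist_force: [0.1, 0.1, 5.0]
width: 0.023
grasp_force: 88.7
```

Emit:
{"api": "apply_moves", "payload": {
  "commands": [
    [0, 0, -0.01, 0, 0, 0, 0.1],
    [0, 0, -0.025, 0, 0, 0, 0.1],
    [0, 0, -0.06, 0, 0, 0, 0.1],
    [0, 0, -0.09, 0, 0, 0, 0.1],
    [0, 0, -0.12, 0, 0, 0, 0.1],
    [-0.005, -0.03, -0.12, 0, 0, 3, 0.1],
    [-0.02, -0.065, -0.12, 0, 0, 6, 0.1],
    [-0.035, -0.1, -0.12, 0, 0, 9, 0.1],
    [-0.05, -0.135, -0.12, 0, 0, 12.4, 0.1],
    [-0.06, -0.16, -0.12, 0, 0, 12.4, 0.1]
  ]
}}

```text
clock: 15.47
position: [0.507, 0.1331, 0.146]
tcp_rot: [-3.141, 0.002, -0.118]
wrist_force: [-0.0, 0.7, -1.8]
width: 0.0233
grasp_force: 91.9
```

```bash
python3 - <<'E'
from h import *
o=telemetry.get_obs();print(delta([*trayp(-.055),.006],-.119))
# commanded-based estimate
p=ch(-.0005-.06,.031+.16);print('cmd',p,delta([*trayp(-.055),.006],-.119,dict(position=np.array([*p,.1465]),tcp_rot=[np.pi,0,-.119])))
E
```

```text
(array([-0.087 , -0.1363,  0.1402]), array([-0.01,  0.1 ,  0.08]))
cmd [0.50959433 0.12970346] (array([-0.0903, -0.1393,  0.1405]), array([0., 0., 0.]))
```

Emit:
{"api": "apply_moves", "payload": {
  "commands": [
    [-0.02, -0.03, 0, 0, 0, 0, 0.1],
    [-0.042, -0.062, 0, 0, 0, 0, 0.1],
    [-0.064, -0.1, 0, 0, 0, 0, 0.1],
    [-0.084, -0.13, 0, 0, 0, 0, 0.1],
    [-0.09, -0.139, 0.01, 0, 0, 0, 0.1],
    [-0.09, -0.139, 0.03, 0, 0, 0, 0.1],
    [-0.09, -0.139, 0.06, 0, 0, 0, 0.1],
    [-0.09, -0.139, 0.09, 0, 0, 0, 0.1],
    [-0.09, -0.139, 0.1, 0, 0, 0, 0.1],
    [-0.09, -0.139, 0.1, 0, 0, 0, 0.1]
  ]
}}

```text
clock: 16.3
position: [0.435, 0.2773, 0.0436]
tcp_rot: [3.137, 0.005, -0.119]
wrist_force: [0.3, 0.8, -1.3]
width: 0.0229
grasp_force: 91.9
```

```bash
python3 - <<'E'
from h import *
print(delta([*trayp(-.055),.006],-.119))
E
```

```text
(array([ 0.0014, -0.0018,  0.0376]), array([0.27, 0.27, 0.03]))
```

Emit:
{"api": "apply_moves", "payload": {
  "commands": [
    [0.001, -0.001, 0.015, 0, 0, 0, 0.1],
    [0.001, -0.001, 0.033, 0, 0, 0, 0.1],
    [0.001, -0.001, 0.0375, 0, 0, 0, 0.1],
    [0.001, -0.001, 0.0375, 0, 0, 0, 0.5],
    [0.001, -0.001, 0.0375, 0, 0, 0, 0.5],
    [0.001, -0.001, 0.0375, 0, 0, 0, 0.5],
    [0.001, -0.001, 0.025, 0, 0, 0, 0.5],
    [0.001, -0.001, -0.01, 0, 0, 0, 0.5],
    [0.001, -0.001, -0.05, 0, 0, 0, 0.5],
    [0.001, -0.001, -0.09, 0, 0, 0, 0.5]
  ]
}}

```text
clock: 17.13
position: [0.4378, 0.2798, 0.1383]
tcp_rot: [-3.141, -0.0, -0.118]
wrist_force: [1.2, 0.8, 0.0]
width: 0.0421
grasp_force: 0.0
```

```bash
python3 - <<'E'
from h import *
o=telemetry.get_obs();c=cam('top');s=cam('side');print(o['position'])
f=np.zeros((560,800,3),np.uint8)
f[:, :]=0
a=cv2.resize(c[0][150:350,60:460],(800,400),interpolation=2); cv2.imwrite('pics/b3.png',a[:,:,::-1])
for r in table_reds(c): print('T',[np.round(q,4) for q in r])
for cen,a,_ in blobs(masks(c[0])['red'],25): print('band',ray(cen,c,.02)[:2].round(4),a)
for r in recognise('top','red1'): print(np.round(r['centre']),round(r['p'],2))
E
```

```text
[0.43784253 0.27980789 0.13827395]
T [array([0.7095, 0.3213]), np.float64(0.7854), np.float64(0.094), array([0.68  , 0.2907])]
T [array([ 0.6307, -0.2976]), np.float64(1.8009), np.float64(0.1633), array([ 0.6321, -0.3041])]
T [array([ 0.4842, -0.3064]), np.float64(1.6302), np.float64(0.1617), array([ 0.4846, -0.313 ])]
T [array([ 0.3649, -0.3068]), np.float64(1.2195), np.float64(0.1631), array([ 0.3626, -0.3129])]
band [0.6507 0.0446] 92
band [ 0.6157 -0.2395] 93
band [ 0.4799 -0.2467] 96
band [ 0.3847 -0.2505] 100
[420. 213.] 0.91
[276. 226.] 0.81
[420. 276.] 0.59
[419. 327.] 0.59
```

View pics/b3.png

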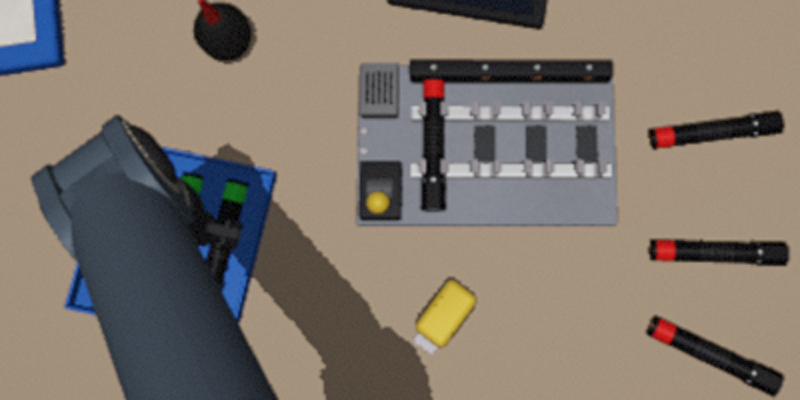

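```bash
python3 - <<'E'
from h import *
c=cam('top')
def inv(p): 
    d=p[:2]-CO; k,s=np.cos(CY),np.sin(CY); return np.round([k*d[0]+s*d[1],-s*d[0]+k*d[1]],4)
for n,p,z in [('FL',(239,262),.012),('FR',(368.2,261.5),.012),('BL',(240,182),.012),('stripFL',(265.5,189.5),.048),('stripFR',(365.5,189.5),.048),('lens red0',(277,255),.039)]:
    print(n,inv(ray(p,c,z)))
f=c[0].astype(int).sum(2)
for col in (250,290,316,342): print(col,f[175:192,col],f[250:268,col])
s=cam('side'); save(s,'s3.png',(225,170,345,270),5)
for n,P,z in [('FL',(-.1,.186),.012),('FR',(-.1,-.128),.012),('BL',(.1,.186),.012),('strip',(.075,.12),.048)]: print(n,((proj([*ch(*P),z],s)-[225,170])*5).round())
E
```

```text
FL [-0.094   0.1828]
FR [-0.0943 -0.1262]
BL [0.1046 0.1828]
stripFL [0.0754 0.1186]
stripFR [ 0.0741 -0.1206]
lens red0 [-0.0814  0.0916]
250 [435 437 439 439 437 440 388 342 334 328 305 258 247 264 275 253 270] [439 444 428 410 385 336 240 162 105 110 297 375 323 405 442 438 440 443]
290 [441 441 439 441 312 137 101 109 106 123 122 132 103  46  41  55 221] [418 415 422 420 417 422 417 421 415 428 425 408 337 400 440 437 441 437]
316 [438 437 443 432 348 193 108 103 100 117 121 125 110  53  26  55 203] [418 416 420 416 421 418 411 414 415 411 409 402 335 405 440 440 438 438]
342 [438 437 442 444 345 185 102 104 111 105 119 129  95  56  17  58 202] [403 403 405 405 405 406 404 403 402 398 403 397 338 408 439 437 437 438]
FL [444. 480.]
FR [499. 120.]
BL [ 38. 435.]
strip [114. 300.]
```

View pics/s3.png

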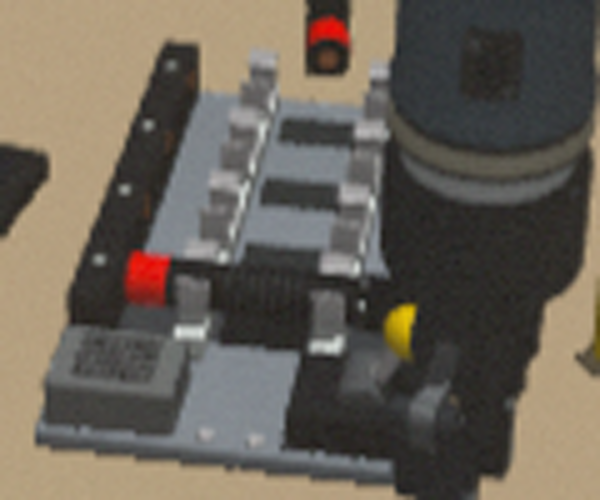

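The plate shows bays 0-2 empty and red0 in place. The plate edges, strip face and torch length all say the charger's origin is 5 mm further along +x (5 mm black tail cap behind the band), so I correct that.

```bash
cat >> h.py <<'E'
CO=np.array([.5934,-.0540]); BAY=[ch(0,y) for y in (-.093,-.031,.031,.093)]
E
python3 - <<'E'
from h import *
o=telemetry.get_obs();print(np.round(o['joint_pos'],3))
print(delta([.6308,-.2985,.15],1.80),delta([.6308,-.2985,.15],1.80-np.pi))
print(np.round(BAY,4))
E
```

```text
[-0.458  0.339 -0.234  1.988  0.106  0.824 -2.44 ]
(array([ 0.2599,  0.5513, -0.0133]), array([ 5.0000e-02, -9.0000e-02, -1.0994e+02])) (array([ 0.2599,  0.5513, -0.0133]), array([-8.000e-02, -4.000e-02,  7.006e+01]))
[[ 0.6025 -0.1466]
 [ 0.5964 -0.0849]
 [ 0.5904 -0.0231]
 [ 0.5843  0.0386]]
```

Emit:
{"api": "apply_moves", "payload": {
  "commands": [
    [0.014, 0.034, -0.01, 0, 0, -5, 0.55],
    [0.03, 0.068, -0.02, 0, 0, -12, 0.55],
    [0.045, 0.102, -0.03, 0, 0, -19, 0.55],
    [0.06, 0.136, -0.03, 0, 0, -26, 0.55],
    [0.076, 0.17, -0.03, 0, 0, -33, 0.55],
    [0.092, 0.204, -0.03, 0, 0, -40, 0.55],
    [0.108, 0.238, -0.03, 0, 0, -47, 0.55],
    [0.124, 0.272, -0.03, 0, 0, -54, 0.55],
    [0.14, 0.306, -0.03, 0, 0, -60, 0.55],
    [0.155, 0.335, -0.03, 0, 0, -66, 0.55]
  ]
}}

```text
clock: 18.22
position: [0.5514, -0.0738, 0.1642]
tcp_rot: [-3.139, 0.002, 1.003]
wrist_force: [0.7, -0.3, -0.1]
width: 0.0469
grasp_force: 0.0
```

```bash
python3 - <<'E'
from h import *
o=telemetry.get_obs();print(np.round(o['joint_pos'],3))
print(delta([.6308,-.2985,.09],1.80))
E
```

```text
[ 0.286  0.365 -0.288  1.876  0.128  0.921 -0.63 ]
(array([-0.1466,  0.188 ,  0.074 ]), array([ -0.2 ,   0.05, -45.65]))
```

Emit:
{"api": "apply_moves", "payload": {
  "commands": [
    [-0.022, 0.03, 0, 0, 0, -7, 0.55],
    [-0.046, 0.06, 0, 0, 0, -14, 0.55],
    [-0.07, 0.09, 0.01, 0, 0, -21, 0.55],
    [-0.094, 0.12, 0.02, 0, 0, -28, 0.55],
    [-0.118, 0.152, 0.04, 0, 0, -35, 0.55],
    [-0.14, 0.18, 0.06, 0, 0, -41, 0.55],
    [-0.1466, 0.188, 0.074, 0, 0, -44, 0.55],
    [-0.1466, 0.188, 0.074, 0, 0, -44, 0.55],
    [-0.1466, 0.188, 0.074, 0, 0, -44, 0.55],
    [-0.1466, 0.188, 0.074, 0, 0, -44, 0.55]
  ]
}}

```text
clock: 19.05
position: [0.631, -0.2939, 0.0915]
tcp_rot: [-3.141, -0.002, 1.767]
wrist_force: [-0.4, 0.2, 0.9]
width: 0.0472
grasp_force: 0.0
```

```bash
python3 - <<'E'
from h import *
s=cam('side')
print(delta([.6308,-.2985,.002],1.80))
c=cam('top');print([np.round(q,4) for r in table_reds(c) for q in r[:3]])
save(s,'s4.png',(220,100,400,220),4)
E
```

```text
(array([-0.0047, -0.0017,  0.0904]), array([ 0.05, -0.06, -1.81]))
[array([0.7096, 0.3213]), np.float64(0.787), np.float64(0.094)]
```

View pics/s4.png

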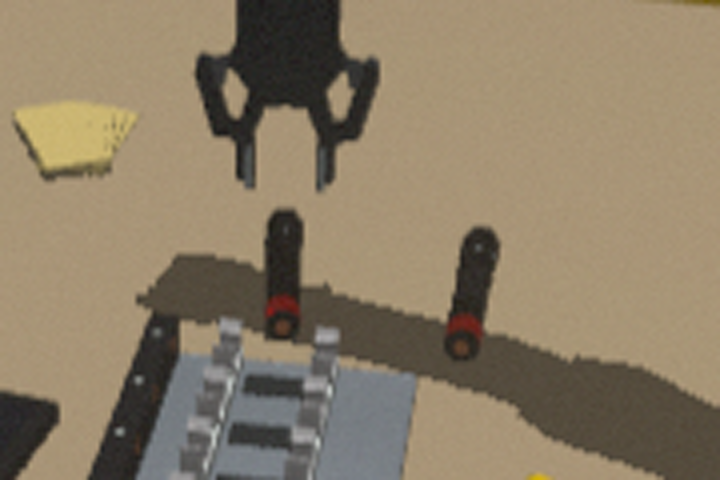

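The fingers straddle the far torch (285, 270). Descend and grip.

Emit:
{"api": "apply_moves", "payload": {
  "commands": [
    [-0.004, -0.001, 0.03, 0, 0, -1.8, 0.55],
    [-0.0045, -0.0015, 0.06, 0, 0, -1.8, 0.55],
    [-0.0045, -0.0015, 0.08, 0, 0, -1.8, 0.55],
    [-0.0045, -0.0015, 0.0895, 0, 0, -1.8, 0.55],
    [-0.0045, -0.0015, 0.0895, 0, 0, -1.8, 0.1],
    [-0.0045, -0.0015, 0.0895, 0, 0, -1.8, 0.1],
    [-0.0045, -0.0015, 0.0895, 0, 0, -1.8, 0.1],
    [-0.0045, -0.0015, 0.0895, 0, 0, -1.8, 0.1],
    [-0.0045, -0.0015, 0.0895, 0, 0, -1.8, 0.1],
    [-0.0045, -0.0015, 0.0895, 0, 0, -1.8, 0.1]
  ]
}}

```text
clock: 19.98
position: [0.631, -0.3012, 0.0037]
tcp_rot: [3.14, 0.001, 1.797]
wrist_force: [-0.5, -0.1, 1.9]
width: 0.0233
grasp_force: 88.7
```

Emit:
{"api": "apply_moves", "payload": {
  "commands": [
    [0, 0, -0.02, 0, 0, 0, 0.1],
    [0, 0, -0.05, 0, 0, 0, 0.1],
    [0, 0, -0.09, 0, 0, 0, 0.1],
    [0, 0, -0.12, 0, 0, 5, 0.1],
    [0, 0, -0.14, 0, 0, 12, 0.1],
    [0, 0, -0.15, 0, 0, 18, 0.1],
    [0, 0, -0.15, 0, 0, 25, 0.1],
    [0, 0, -0.15, 0, 0, 32, 0.1],
    [0, 0, -0.15, 0, 0, 38, 0.1],
    [0, 0, -0.15, 0, 0, 45, 0.1]
  ]
}}

```text
clock: 20.82
position: [0.6302, -0.3009, 0.1527]
tcp_rot: [3.141, -0.0, 1.007]
wrist_force: [-0.1, -0.8, -1.4]
width: 0.0227
grasp_force: 88.7
```

```bash
python3 - <<'E'
from h import *
print(delta([*BAY[2],.09],CY), np.round(BAY[2],4))
E
```

```text
(array([ 0.2134, -0.1821,  0.0627]), array([ 2.000e-02, -1.000e-02,  5.209e+01])) [ 0.5904 -0.0231]
```

Emit:
{"api": "apply_moves", "payload": {
  "commands": [
    [0.025, -0.022, 0, 0, 0, 6, 0.1],
    [0.05, -0.044, 0, 0, 0, 13, 0.1],
    [0.078, -0.066, 0, 0, 0, 20, 0.1],
    [0.105, -0.09, 0, 0, 0, 27, 0.1],
    [0.132, -0.112, 0, 0, 0, 34, 0.1],
    [0.16, -0.135, 0, 0, 0, 41, 0.1],
    [0.187, -0.16, 0, 0, 0, 47, 0.1],
    [0.205, -0.175, 0, 0, 0, 51, 0.1],
    [0.209, -0.179, 0.01, 0, 0, 51, 0.1],
    [0.209, -0.179, 0.02, 0, 0, 51, 0.1]
  ]
}}

```text
clock: 21.65
position: [0.5895, -0.0255, 0.1328]
tcp_rot: [-3.141, -0.002, 0.128]
wrist_force: [-1.3, -0.4, -2.8]
width: 0.0229
grasp_force: 88.9
```

Emit:
{"api": "apply_moves", "payload": {
  "commands": [
    [0, 0, 0.01, 0, 0, 0, 0.1],
    [0, 0, 0.02, 0, 0, 0, 0.1],
    [0, 0, 0.03, 0, 0, 0, 0.1],
    [0, 0, 0.03, 0, 0, 0, 0.1],
    [0, 0, 0.03, 0, 0, 0, 0.1],
    [0, 0, 0.03, 0, 0, 0, 0.1],
    [0, 0, 0.03, 0, 0, 0, 0.1],
    [0, 0, 0.03, 0, 0, 0, 0.1],
    [0, 0, 0.03, 0, 0, 0, 0.1],
    [0, 0, 0.03, 0, 0, 0, 0.1]
  ]
}}

```text
clock: 22.48
position: [0.5895, -0.0288, 0.1028]
tcp_rot: [3.141, -0.001, 0.122]
wrist_force: [-0.2, -0.0, -1.2]
width: 0.023
grasp_force: 88.8
```

```bash
python3 - <<'E'
from h import *
o=telemetry.get_obs()
p=ch(-.0066,.031); print(delta([*p,.0297],CY))
c=cam('side'); save(c,'s5.png',(200,150,380,270),4)
c=cam('top'); m=masks(c[0])
for cen,a,_ in blobs(m['red'],20): print(cen.round(1),a,ray(cen,c,.1)[:2].round(4))
E
```

```text
(array([-0.0051, -0.0056,  0.073 ]), array([ 0.01, -0.05,  1.42]))
[276.5 193.9] 92 [0.6301 0.0417]
[392.4 274.6] 95 [ 0.4701 -0.2313]
```

View pics/s5.png

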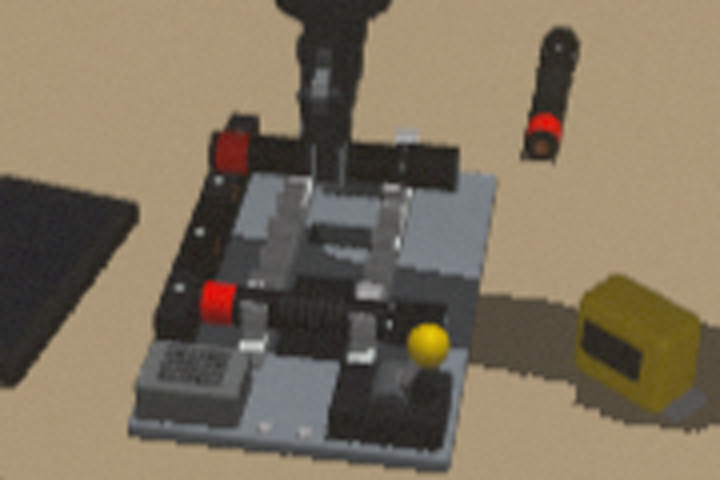

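The torch hangs level above bay 2, with its red tail (230, 152) towards the contact strip. Align and press down to the home height.

Emit:
{"api": "apply_moves", "payload": {
  "commands": [
    [-0.005, -0.0055, 0.02, 0, 0, 1.4, 0.1],
    [-0.005, -0.0055, 0.035, 0, 0, 1.4, 0.1],
    [-0.005, -0.0055, 0.045, 0, 0, 1.4, 0.1],
    [-0.005, -0.0055, 0.05, 0, 0, 1.4, 0.1],
    [-0.005, -0.0055, 0.055, 0, 0, 1.4, 0.1],
    [-0.005, -0.0055, 0.06, 0, 0, 1.4, 0.1],
    [-0.005, -0.0055, 0.065, 0, 0, 1.4, 0.1],
    [-0.005, -0.0055, 0.07, 0, 0, 1.4, 0.1],
    [-0.005, -0.0055, 0.073, 0, 0, 1.4, 0.1],
    [-0.005, -0.0055, 0.073, 0, 0, 1.4, 0.1]
  ]
}}

```text
clock: 23.42
position: [0.5844, -0.0233, 0.0294]
tcp_rot: [-3.141, -0.002, 0.098]
wrist_force: [1.5, 2.8, -1.3]
width: 0.0232
grasp_force: 89.1
```

```bash
python3 - <<'E'
from h import *
o=telemetry.get_obs();print(o['wrist_force'].round(1),o['wrist_torque'].round(2),o['position'].round(4))
p=ch(-.0066,.031); print(delta([*p,.0297],CY))
c=cam('side'); save(c,'s6.png',(220,170,340,250),6)
E
```

```text
[ 1.5  2.8 -1.3] [ 0.53 -0.31 -0.07] [ 0.5844 -0.0233  0.0294]
(array([-0.0007,  0.0004, -0.0003]), array([-0.03, -0.09,  0.03]))
```

View pics/s6.png

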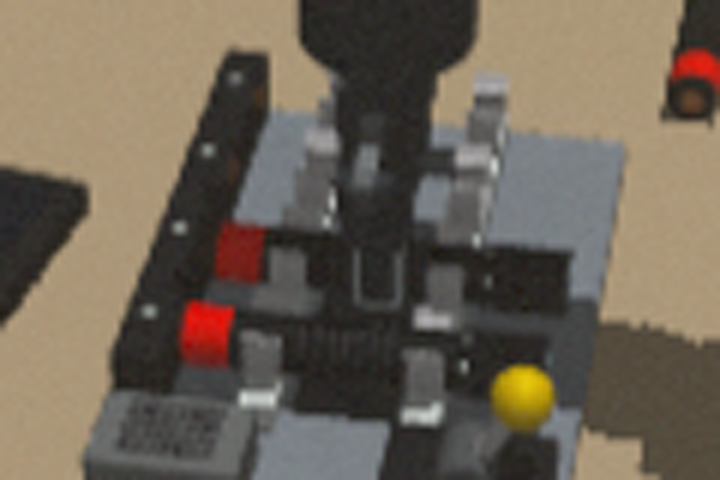

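Emit:
{"api": "apply_moves", "payload": {
  "commands": [
    [0, 0, 0.001, 0, 0, 0, 0.1],
    [0, 0, 0.002, 0, 0, 0, 0.1],
    [0, 0, 0.003, 0, 0, 0, 0.1],
    [0, 0, 0.003, 0, 0, 0, 0.1],
    [0, 0, 0.003, 0, 0, 0, 0.1],
    [0, 0, 0.003, 0, 0, 0, 0.1],
    [0, 0, 0.003, 0, 0, 0, 0.1],
    [0, 0, 0.003, 0, 0, 0, 0.1],
    [0, 0, 0.003, 0, 0, 0, 0.1],
    [0, 0, 0.003, 0, 0, 0, 0.1]
  ]
}}

```text
clock: 24.3
position: [0.5844, -0.0234, 0.029]
tcp_rot: [-3.141, -0.002, 0.098]
wrist_force: [-3.7, 2.5, 15.4]
width: 0.0233
grasp_force: 91.0
```

Emit:
{"api": "apply_moves", "payload": {
  "commands": [
    [0, 0, -0.003, 0, 0, 0, 0.1],
    [0, 0, -0.003, 0, 0, 0, 0.1],
    [0.001, 0, -0.003, 0, 0, 0, 0.1],
    [0.002, 0, -0.003, 0, 0, 0, 0.1],
    [0.003, 0, -0.003, 0, 0, 0, 0.1],
    [0.004, 0, -0.003, 0, 0, 0, 0.1],
    [0.005, 0, -0.003, 0, 0, 0, 0.1],
    [0.005, 0, -0.003, 0, 0, 0, 0.1],
    [0.005, 0, -0.003, 0, 0, 0, 0.1],
    [0.005, 0, -0.003, 0, 0, 0, 0.1]
  ]
}}

```text
clock: 25.13
position: [0.5863, -0.0234, 0.0292]
tcp_rot: [-3.141, 0.005, 0.097]
wrist_force: [-5.9, 2.8, 5.9]
width: 0.0229
grasp_force: 90.0
```

Emit:
{"api": "apply_moves", "payload": {
  "commands": [
    [0.001, 0, 0, 0, 0, 0, 0.1],
    [0.002, 0, -0.001, 0, 0, 0, 0.1],
    [0.003, 0, -0.001, 0, 0, 0, 0.1],
    [0.004, 0, -0.001, 0, 0, 0, 0.1],
    [0.004, 0, -0.001, 0, 0, 0, 0.1],
    [0.004, 0, -0.001, 0, 0, 0, 0.1],
    [0.004, 0, -0.001, 0, 0, 0, 0.1],
    [0.004, 0, -0.001, 0, 0, 0, 0.1],
    [0.004, 0, -0.001, 0, 0, 0, 0.1],
    [0.004, 0, -0.001, 0, 0, 0, 0.1]
  ]
}}

```text
clock: 25.97
position: [0.5869, -0.0233, 0.0292]
tcp_rot: [-3.141, 0.013, 0.097]
wrist_force: [-11.5, 2.4, 7.8]
width: 0.0229
grasp_force: 90.2
```

Emit:
{"api": "apply_moves", "payload": {
  "commands": [
    [0.001, 0, 0, 0, 0, 0, 0.1],
    [0.002, 0, 0, 0, 0, 0, 0.1],
    [0.003, 0, 0, 0, 0, 0, 0.1],
    [0.003, 0, 0, 0, 0, 0, 0.1],
    [0.003, 0, 0, 0, 0, 0, 0.1],
    [0.003, 0, 0, 0, 0, 0, 0.1],
    [0.003, 0, 0, 0, 0, 0, 0.1],
    [0.003, 0, 0, 0, 0, 0, 0.1],
    [0.003, 0, 0, 0, 0, 0, 0.1],
    [0.003, 0, 0, 0, 0, 0, 0.1]
  ]
}}

```text
clock: 26.8
position: [0.5869, -0.0233, 0.0291]
tcp_rot: [-3.141, 0.019, 0.097]
wrist_force: [-17.4, 2.2, 14.2]
width: 0.0231
grasp_force: 90.9
```

Stopped against the strip (force grows without motion). Relax, release, and go up towards the next torch.

Emit:
{"api": "apply_moves", "payload": {
  "commands": [
    [-0.004, 0, 0, 0, 0, 0, 0.1],
    [-0.008, 0, 0, 0, 0, 0, 0.1],
    [-0.0085, 0, 0, 0, 0, 0, 0.5],
    [-0.0085, 0, 0, 0, 0, 0, 0.5],
    [-0.0085, 0, 0, 0, 0, 0, 0.5],
    [-0.0085, 0, -0.01, 0, 0, 0, 0.5],
    [-0.0085, 0, -0.04, 0, 0, 0, 0.5],
    [-0.0085, 0, -0.08, 0, 0, 0, 0.5],
    [-0.0085, 0, -0.11, 0, 0, 0, 0.5],
    [-0.0085, 0, -0.12, 0, 0, 0, 0.5]
  ]
}}

```text
clock: 27.63
position: [0.5907, -0.0242, 0.1566]
tcp_rot: [3.14, -0.01, 0.097]
wrist_force: [1.3, -0.3, 0.5]
width: 0.0427
grasp_force: 0.0
```

```bash
python3 - <<'E'
from h import *
o=telemetry.get_obs();c=cam('top');s=cam('side')
print([np.round(q,4) for r in table_reds(c) for q in r[:3]])
for k in (c,s):
  for cen,a,_ in blobs(masks(k[0])['red'],20): print(cen.round(1),a,ray(cen,k,.045)[:2].round(4),ray(cen,k,.015)[:2].round(4))
print(delta([.4842,-.3072,.15],1.630))
E
```

```text
[array([0.7099, 0.322 ]), np.float64(0.8044), np.float64(0.0955), array([ 0.4841, -0.3064]), np.float64(1.6308), np.float64(0.1617)]
[274.1 192.7] 29 [0.6468 0.0497] [0.6546 0.051 ]
[392.4 274.5] 97 [ 0.477 -0.242] [ 0.4806 -0.2478]
[354.8 387.8] 107 [ 0.218  -0.1715] [ 0.2153 -0.1756]
[335.9 180.6] 35 [ 0.4754 -0.2205] [ 0.481  -0.2681]
[428.4 208.6] 47 [ 0.2135 -0.1458] [ 0.2089 -0.1904]
[259.  211.6] 57 [ 0.648  -0.0152] [ 0.6604 -0.0548]
[253.8 224.9] 77 [0.6442 0.0439] [0.6565 0.0066]
[194.3 263.5] 88 [0.7343 0.2201] [0.75   0.1897]
(array([-0.1321,  0.2716,  0.0031]), array([  0.34,  -0.26, -87.82]))
```

Emit:
{"api": "apply_moves", "payload": {
  "commands": [
    [-0.012, 0.025, 0, 0, 0, -6, 0.55],
    [-0.025, 0.05, 0, 0, 0, -13, 0.55],
    [-0.037, 0.08, 0, 0, 0, -20, 0.55],
    [-0.05, 0.11, 0, 0, 0, -27, 0.55],
    [-0.063, 0.14, 0, 0, 0, -34, 0.55],
    [-0.076, 0.165, 0, 0, 0, -41, 0.55],
    [-0.09, 0.19, 0, 0, 0, -48, 0.55],
    [-0.1, 0.215, 0, 0, 0, -55, 0.55],
    [-0.115, 0.24, 0, 0, 0, -62, 0.55],
    [-0.125, 0.26, 0, 0, 0, -69, 0.55]
  ]
}}

```text
clock: 28.57
position: [0.4855, -0.2967, 0.1484]
tcp_rot: [-3.138, 0.0, 1.306]
wrist_force: [-0.8, -0.8, 1.0]
width: 0.0468
grasp_force: 0.0
```

```bash
python3 - <<'E'
from h import *
print(delta([.4842,-.3072,.09],1.630))
s=cam('side');c=cam('top')
for cen,a,_ in blobs(masks(s[0])['red'],20): print(cen.round(1),a,ray(cen,s,.045)[:2].round(4),ray(cen,s,.015)[:2].round(4))
a=cv2.resize(c[0][150:420,230:500],(400,400),interpolation=2);b=cv2.resize(s[0][140:300,220:460],(600,400)[:2],interpolation=2)
cv2.imwrite('pics/d1.png',cv2.resize(np.hstack([a,b])[:,:,::-1],(800,320)))
E
```

```text
(array([-0.0105,  0.0018,  0.0584]), array([ -0.22,  -0.03, -18.57]))
[428.8 208.5] 42 [ 0.2124 -0.1464] [ 0.2078 -0.1911]
[258.9 211.1] 63 [ 0.6488 -0.0172] [ 0.6612 -0.0568]
[253.9 224.8] 76 [0.6441 0.0436] [0.6563 0.0063]
[194.3 262.5] 80 [0.7356 0.2171] [0.7514 0.1866]
```

View pics/d1.png

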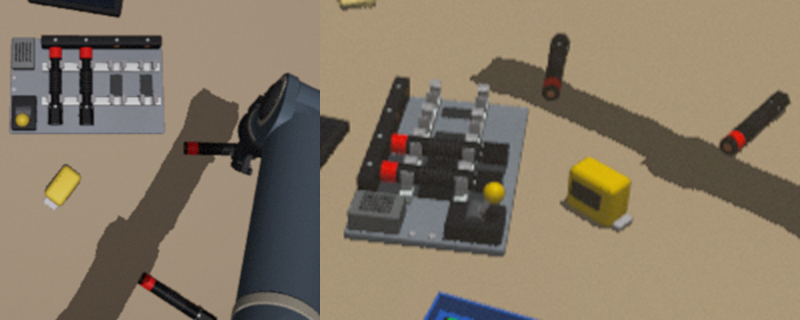

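Both cameras show the new torch in bay 2 aligned with red0. The third flat torch has been knocked towards the robot, its tail now near (0.215, -0.176). The second torch is still in place, so it goes next.

Emit:
{"api": "apply_moves", "payload": {
  "commands": [
    [-0.005, 0.001, 0, 0, 0, -6, 0.55],
    [-0.01, 0.002, 0, 0, 0, -12, 0.55],
    [-0.0105, 0.002, 0.01, 0, 0, -18.6, 0.55],
    [-0.0105, 0.002, 0.04, 0, 0, -18.6, 0.55],
    [-0.0105, 0.002, 0.07, 0, 0, -18.6, 0.55],
    [-0.0105, 0.002, 0.09, 0, 0, -18.6, 0.55],
    [-0.0105, 0.002, 0.1, 0, 0, -18.6, 0.55],
    [-0.0105, 0.002, 0.1, 0, 0, -18.6, 0.55],
    [-0.0105, 0.002, 0.1, 0, 0, -18.6, 0.55],
    [-0.0105, 0.002, 0.1, 0, 0, -18.6, 0.55]
  ]
}}

```text
clock: 29.5
position: [0.4883, -0.3053, 0.0513]
tcp_rot: [3.14, 0.001, 1.627]
wrist_force: [0.5, 0.1, 0.2]
width: 0.0469
grasp_force: 0.0
```

```bash
python3 - <<'E'
from h import *
print(delta([.4842,-.3072,.002],1.630))
c=cam('top')
for cen,a,_ in blobs(masks(c[0])['red'],20): print(cen.round(1),a,ray(cen,c,.02)[:2].round(4))
E
```

```text
(array([-0.0016, -0.0043,  0.0493]), array([ 0.1 ,  0.05, -0.19]))
[276.5 193.9] 91 [0.6506 0.0446]
[301.9 193.8] 86 [ 0.6566 -0.0172]
[392.3 274.6] 76 [ 0.4798 -0.2468]
[354.9 388.4] 88 [ 0.2144 -0.1753]
```

Bay 2 checks out to the millimetre against red0. Grip the second torch.

Emit:
{"api": "apply_moves", "payload": {
  "commands": [
    [-0.0015, -0.004, 0.02, 0, 0, 0, 0.55],
    [-0.0015, -0.004, 0.04, 0, 0, 0, 0.55],
    [-0.0015, -0.004, 0.0485, 0, 0, 0, 0.55],
    [-0.0015, -0.004, 0.0485, 0, 0, 0, 0.55],
    [-0.0015, -0.004, 0.0485, 0, 0, 0, 0.1],
    [-0.0015, -0.004, 0.0485, 0, 0, 0, 0.1],
    [-0.0015, -0.004, 0.0485, 0, 0, 0, 0.1],
    [-0.0015, -0.004, 0.0485, 0, 0, 0, 0.1],
    [-0.0015, -0.004, 0.0485, 0, 0, 0, 0.1],
    [-0.0015, -0.004, 0.0485, 0, 0, 0, 0.1]
  ]
}}

```text
clock: 30.38
position: [0.4845, -0.3073, 0.0035]
tcp_rot: [3.139, 0.002, 1.627]
wrist_force: [-0.9, 0.8, 5.8]
width: 0.0227
grasp_force: 88.5
```

Emit:
{"api": "apply_moves", "payload": {
  "commands": [
    [0, 0, -0.02, 0, 0, 0, 0.1],
    [0, 0, -0.05, 0, 0, 0, 0.1],
    [0, 0, -0.09, 0, 0, 0, 0.1],
    [0, 0, -0.12, 0, 0, 5, 0.1],
    [0, 0, -0.14, 0, 0, 12, 0.1],
    [0, 0, -0.15, 0, 0, 18, 0.1],
    [0, 0, -0.15, 0, 0, 25, 0.1],
    [0, 0, -0.15, 0, 0, 32, 0.1],
    [0, 0, -0.15, 0, 0, 38, 0.1],
    [0, 0, -0.15, 0, 0, 45, 0.1]
  ]
}}

```text
clock: 31.22
position: [0.4831, -0.3068, 0.1522]
tcp_rot: [3.141, -0.0, 0.836]
wrist_force: [-0.1, 0.3, -1.7]
width: 0.023
grasp_force: 88.6
```

```bash
python3 - <<'E'
from h import *
print(delta([*ch(-.0065,-.031),.15],CY))
E
```

```text
(array([ 0.2358, -0.0692,  0.0022]), array([ 3.00e-02, -2.00e-02,  4.23e+01]))
```

Emit:
{"api": "apply_moves", "payload": {
  "commands": [
    [0.028, -0.008, 0, 0, 0, 6, 0.1],
    [0.056, -0.016, 0, 0, 0, 13, 0.1],
    [0.085, -0.025, 0, 0, 0, 20, 0.1],
    [0.115, -0.034, 0, 0, 0, 27, 0.1],
    [0.145, -0.043, 0, 0, 0, 33, 0.1],
    [0.175, -0.052, 0, 0, 0, 38, 0.1],
    [0.205, -0.061, 0, 0, 0, 42, 0.1],
    [0.225, -0.067, 0, 0, 0, 42.6, 0.1],
    [0.235, -0.069, 0.01, 0, 0, 42.6, 0.1],
    [0.235, -0.069, 0.03, 0, 0, 42.6, 0.1]
  ]
}}

```text
clock: 32.05
position: [0.5917, -0.0825, 0.1236]
tcp_rot: [-3.141, -0.007, 0.103]
wrist_force: [0.4, 0.1, -1.7]
width: 0.0231
grasp_force: 88.4
```

Emit:
{"api": "apply_moves", "payload": {
  "commands": [
    [0, 0, 0.02, 0, 0, 0, 0.1],
    [0, 0, 0.035, 0, 0, 0, 0.1],
    [0, 0, 0.04, 0, 0, 0, 0.1],
    [0, 0, 0.04, 0, 0, 0, 0.1],
    [0, 0, 0.04, 0, 0, 0, 0.1],
    [0, 0, 0.04, 0, 0, 0, 0.1],
    [0, 0, 0.04, 0, 0, 0, 0.1],
    [0, 0, 0.04, 0, 0, 0, 0.1],
    [0, 0, 0.04, 0, 0, 0, 0.1],
    [0, 0, 0.04, 0, 0, 0, 0.1]
  ]
}}

```text
clock: 32.88
position: [0.5888, -0.0858, 0.0823]
tcp_rot: [3.141, -0.001, 0.098]
wrist_force: [-0.4, 0.2, -1.3]
width: 0.0228
grasp_force: 88.4
```

```bash
python3 - <<'E'
from h import *
print(delta([*ch(-.0065,-.031),.0295],CY))
s=cam('side')
for cen,a,_ in blobs(masks(s[0])['red'],20): print(cen.round(1),a,ray(cen,s,.09)[:2].round(4))
o=telemetry.get_obs();P=o['position'];u=np.array([np.cos(o['tcp_rot'][2]),np.sin(o['tcp_rot'][2])])
print('expect band',proj([*(P[:2]+.06*u),P[2]+.0095+.006],s))
E
```

```text
(array([ 0.0012, -0.0002,  0.0528]), array([ 0.01, -0.05,  0.01]))
[264.7 182.5] 57 [ 0.6531 -0.0896]
[428.4 208.5] 48 [ 0.2204 -0.0791]
[259.1 210.9] 71 [0.63   0.0415]
[253.8 224.8] 76 [0.6261 0.0995]
[194.2 262.8] 88 [0.7118 0.2637]
expect band [265.32795566 182.18656823]
```

The band shows where expected (264.7, 182.5), so press into bay 1, relax, then push along.

Emit:
{"api": "apply_moves", "payload": {
  "commands": [
    [0.001, 0, 0.015, 0, 0, 0, 0.1],
    [0.001, 0, 0.022, 0, 0, 0, 0.1],
    [0.001, 0, 0.029, 0, 0, 0, 0.1],
    [0.001, 0, 0.036, 0, 0, 0, 0.1],
    [0.001, 0, 0.043, 0, 0, 0, 0.1],
    [0.001, 0, 0.05, 0, 0, 0, 0.1],
    [0.001, 0, 0.054, 0, 0, 0, 0.1],
    [0.001, 0, 0.055, 0, 0, 0, 0.1],
    [0.001, 0, 0.055, 0, 0, 0, 0.1],
    [0.001, 0, 0.055, 0, 0, 0, 0.1]
  ]
}}

```text
clock: 33.77
position: [0.5905, -0.0849, 0.0291]
tcp_rot: [-3.141, -0.002, 0.098]
wrist_force: [-4.6, 2.2, 14.7]
width: 0.0228
grasp_force: 90.9
```

Emit:
{"api": "apply_moves", "payload": {
  "commands": [
    [0, 0, -0.0025, 0, 0, 0, 0.1],
    [0, 0, -0.0025, 0, 0, 0, 0.1],
    [0.002, 0, -0.0025, 0, 0, 0, 0.1],
    [0.004, 0, -0.0025, 0, 0, 0, 0.1],
    [0.006, 0, -0.0025, 0, 0, 0, 0.1],
    [0.008, 0, -0.0025, 0, 0, 0, 0.1],
    [0.009, 0, -0.0025, 0, 0, 0, 0.1],
    [0.009, 0, -0.0025, 0, 0, 0, 0.1],
    [0.009, 0, -0.0025, 0, 0, 0, 0.1],
    [0.009, 0, -0.0025, 0, 0, 0, 0.1]
  ]
}}

```text
clock: 34.6
position: [0.5938, -0.0848, 0.0291]
tcp_rot: [-3.14, 0.01, 0.097]
wrist_force: [-10.8, 1.8, 12.7]
width: 0.0229
grasp_force: 90.6
```

Emit:
{"api": "apply_moves", "payload": {
  "commands": [
    [0.001, 0, 0, 0, 0, 0, 0.1],
    [0.002, 0, 0, 0, 0, 0, 0.1],
    [0.003, 0, 0, 0, 0, 0, 0.1],
    [0.003, 0, 0, 0, 0, 0, 0.1],
    [0.003, 0, 0, 0, 0, 0, 0.1],
    [0.003, 0, 0, 0, 0, 0, 0.1],
    [0.003, 0, 0, 0, 0, 0, 0.1],
    [0.003, 0, 0, 0, 0, 0, 0.1],
    [0.003, 0, 0, 0, 0, 0, 0.1],
    [0.003, 0, 0, 0, 0, 0, 0.1]
  ]
}}

```text
clock: 35.43
position: [0.5937, -0.0848, 0.029]
tcp_rot: [-3.14, 0.017, 0.097]
wrist_force: [-17.2, 1.2, 19.0]
width: 0.023
grasp_force: 91.4
```

Emit:
{"api": "apply_moves", "payload": {
  "commands": [
    [-0.004, 0, -0.001, 0, 0, 0, 0.1],
    [-0.008, 0, -0.002, 0, 0, 0, 0.1],
    [-0.008, 0, -0.002, 0, 0, 0, 0.5],
    [-0.008, 0, -0.002, 0, 0, 0, 0.5],
    [-0.008, 0, -0.002, 0, 0, 0, 0.5],
    [-0.008, 0, -0.01, 0, 0, 0, 0.5],
    [-0.008, 0, -0.04, 0, 0, 0, 0.5],
    [-0.008, 0, -0.08, 0, 0, 0, 0.5],
    [-0.008, -0.04, -0.11, 0, 0, 0, 0.5],
    [-0.008, -0.08, -0.12, 0, 0, 0, 0.5]
  ]
}}

```text
clock: 36.27
position: [0.5895, -0.0164, 0.1522]
tcp_rot: [3.138, -0.009, 0.089]
wrist_force: [1.6, 1.5, -0.3]
width: 0.043
grasp_force: 0.0
```

```bash
python3 - <<'E'
from h import *
c=cam('top');s=cam('side');o=telemetry.get_obs();print(o['joint_pos'].round(3))
print([np.round(q,4) for r in table_reds(c) for q in r])
for k in (c,s):
  for cen,a,_ in blobs(masks(k[0])['red'],20): print(cen.round(1),a,ray(cen,k,.045)[:2].round(4),ray(cen,k,.02)[:2].round(4))
a=cv2.resize(c[0][240:420,260:480],(440,360),interpolation=2);b=cv2.resize(s[0][150:240,380:480],(360,360)[:2],interpolation=2)
cv2.imwrite('pics/d2.png',np.hstack([a,b])[:,:,::-1])
E
```

```text
[-0.017  0.407 -0.059  1.832  0.024  0.896 -1.548]
[array([ 0.1898, -0.2275]), np.float64(1.1292), np.float64(0.1616), array([ 0.1873, -0.2345])]
[276.6 191. ] 20 [0.6515 0.0443] [0.6581 0.0452]
[354.7 387.8] 106 [ 0.2179 -0.1713] [ 0.2157 -0.1748]
[263.7 198.2] 61 [ 0.6535 -0.0788] [ 0.664  -0.1139]
[428.5 208.6] 47 [ 0.2132 -0.1456] [ 0.2095 -0.1828]
[259.1 211.6] 59 [ 0.6477 -0.0152] [ 0.658  -0.0481]
[253.9 225.6] 65 [0.6431 0.0469] [0.6532 0.0159]
[194.5 263.4] 80 [0.734  0.2199] [0.7471 0.1945]
```

View pics/d2.png

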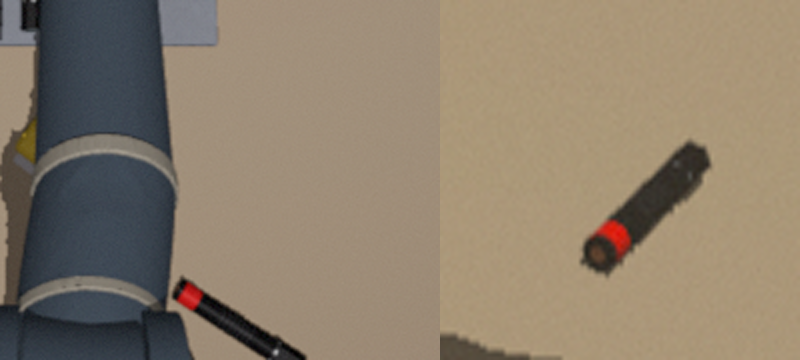

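Bay 1 looks seated, and the last torch lies at about (0.19, -0.23), yaw 1.13, clear of everything. Its radius of 0.30 m is inside the straight-down reach. I'll grip it with the tool tilted about the torch's own axis, so the torch stays level when the tool is straightened.

```bash
python3 - <<'E'
from h import *
print(delta([.30,-.36,.2],1.13))
E
```

```text
(array([-0.3249,  0.3223, -0.0525]), array([ 3.000e-02, -5.600e-01, -5.856e+01]))
```

Emit:
{"api": "apply_moves", "payload": {
  "commands": [
    [-0.028, 0.028, -0.005, 0, 0, -6, 0.5],
    [-0.056, 0.056, -0.01, 0, 0, -12, 0.5],
    [-0.084, 0.084, -0.02, 0, 0, -18, 0.5],
    [-0.112, 0.112, -0.03, 0, 0, -24, 0.5],
    [-0.14, 0.14, -0.04, 0, 0, -30, 0.5],
    [-0.168, 0.168, -0.05, 0, 0, -36, 0.5],
    [-0.196, 0.196, -0.05, 0, 0, -42, 0.5],
    [-0.224, 0.224, -0.05, 0, 0, -48, 0.5],
    [-0.252, 0.252, -0.05, 0, 0, -54, 0.5],
    [-0.28, 0.28, -0.05, 0, 0, -59, 0.5]
  ]
}}

```text
clock: 37.2
position: [0.3387, -0.3147, 0.1981]
tcp_rot: [3.14, 0.0, 1.127]
wrist_force: [0.5, -0.2, 0.4]
width: 0.0427
grasp_force: 0.0
```

```bash
cat >> h.py <<'E'
from scipy.spatial.transform import Rotation as Q
def deltaR(xyz,B):
    o=telemetry.get_obs(); A=Q.from_euler('xyz',o['tcp_rot'])
    return np.round(A.inv().apply(np.array(xyz)-o['position']),4),np.round((A.inv()*B).as_rotvec(degrees=True),2)
def tilt(yaw,phi): return Q.from_euler('xyz',[np.pi,0,yaw])*Q.from_euler('x',phi,degrees=True)
E
python3 - <<'E'
from h import *
o=telemetry.get_obs();print(o['joint_pos'].round(3))
B=tilt(1.13,22);z=B.apply([0,0,1])
g=np.array([.186,-.238,.010]); print(z.round(3),deltaR(g-.12*z,B),deltaR(g,B)[0])
s=cam('side');c=cam('top')
print([np.round(q,4) for r in table_reds(c) for q in r])
for k in (c,s):
  for cen,a,_ in blobs(masks(k[0])['red'],20): print(cen.round(1),a,ray(cen,k,.045)[:2].round(4),ray(cen,k,.02)[:2].round(4))
E
```

```text
[ 0.686  0.159 -0.033  2.058  0.006  0.923  0.206]
[-0.339  0.16  -0.927] (array([ 0.0038, -0.126 ,  0.0765]), array([ 2.212e+01, -1.000e-02, -1.900e-01])) [ 0.0037 -0.1712  0.1877]
[array([ 0.1898, -0.2274]), np.float64(1.1321), np.float64(0.162), array([ 0.1859, -0.2356])]
[276.4 194. ] 89 [0.6441 0.0438] [0.6506 0.0447]
[302.1 193.8] 86 [ 0.65   -0.0172] [ 0.6566 -0.0175]
[327.6 194.6] 94 [ 0.6538 -0.0782] [ 0.6604 -0.0798]
[355.2 388.6] 84 [ 0.2163 -0.1724] [ 0.2141 -0.1758]
[263.6 198.2] 62 [ 0.6537 -0.0787] [ 0.6642 -0.1138]
[429.  208.5] 41 [ 0.2119 -0.1465] [ 0.208  -0.1837]
[259.1 210.8] 68 [ 0.6488 -0.0185] [ 0.6591 -0.0516]
[253.9 224.8] 77 [0.6443 0.0436] [0.6545 0.0125]
[194.3 262.9] 82 [0.7352 0.2183] [0.7483 0.1929]
```

Emit:
{"api": "apply_moves", "payload": {
  "commands": [
    [0, -0.02, 0.01, 4, 0, 0, 0.5],
    [0, -0.04, 0.02, 8, 0, 0, 0.5],
    [0.001, -0.06, 0.03, 12, 0, 0, 0.5],
    [0.002, -0.08, 0.04, 16, 0, 0, 0.5],
    [0.003, -0.1, 0.05, 20, 0, 0, 0.5],
    [0.003, -0.115, 0.06, 22, 0, 0, 0.5],
    [0.003, -0.126, 0.07, 22, 0, 0, 0.5],
    [0.003, -0.126, 0.07, 22, 0, 0, 0.5],
    [0.003, -0.126, 0.07, 22, 0, 0, 0.5],
    [0.003, -0.126, 0.07, 22, 0, 0, 0.5]
  ]
}}

```text
clock: 38.13
position: [0.2285, -0.2563, 0.1276]
tcp_rot: [-2.76, 0.0, 1.121]
wrist_force: [-0.7, -0.5, 0.3]
width: 0.0424
grasp_force: 0.0
```

```bash
python3 - <<'E'
from h import *
o=telemetry.get_obs();print(o['joint_pos'].round(3))
B=tilt(1.13,22);z=B.apply([0,0,1])
for zz in (.05,.010):
  g=np.array([.185,-.2375,.010]); print(deltaR(g-(zz-.01)*z,B))
E
```

```text
[ 0.666  0.276 -0.016  2.173  0.09   1.069  0.141]
(array([-0.0018, -0.0001,  0.0868]), array([ 0.14, -0.17, -0.48]))
(array([-1.900e-03, -1.000e-04,  1.268e-01]), array([ 0.14, -0.17, -0.48]))
```

Reachable with the tilt. Continue along the tool axis.

Emit:
{"api": "apply_moves", "payload": {
  "commands": [
    [-0.001, 0, 0.02, 0, 0, 0, 0.55],
    [-0.002, 0, 0.04, 0, 0, 0, 0.55],
    [-0.002, 0, 0.06, 0, 0, 0, 0.55],
    [-0.002, 0, 0.08, 0, 0, 0, 0.55],
    [-0.002, 0, 0.088, 0, 0, 0, 0.55],
    [-0.002, 0, 0.088, 0, 0, 0, 0.55],
    [-0.002, 0, 0.088, 0, 0, 0, 0.55],
    [-0.002, 0, 0.088, 0, 0, 0, 0.55],
    [-0.002, 0, 0.088, 0, 0, 0, 0.55],
    [-0.002, 0, 0.088, 0, 0, 0, 0.55]
  ]
}}

```text
clock: 38.97
position: [0.1978, -0.2439, 0.0461]
tcp_rot: [-2.76, 0.001, 1.121]
wrist_force: [-0.4, 0.1, 0.2]
width: 0.0466
grasp_force: 0.0
```

```bash
python3 - <<'E'
from h import *
o=telemetry.get_obs();print(o['joint_pos'].round(3))
B=tilt(1.13,22);z=B.apply([0,0,1])
for g in ([.185,-.2375,.010],[.185,-.2375,.014]): print(deltaR(g,B))
s=cam('side');save(s,'s7.png',(390,150,490,230),6)
E
```

```text
[ 0.68   0.394 -0.008  2.293  0.116  0.831  0.127]
(array([0.0002, 0.0002, 0.0388]), array([ 0.13, -0.16, -0.48]))
(array([ 0.0002, -0.0013,  0.0351]), array([ 0.13, -0.16, -0.48]))
```

View pics/s7.png

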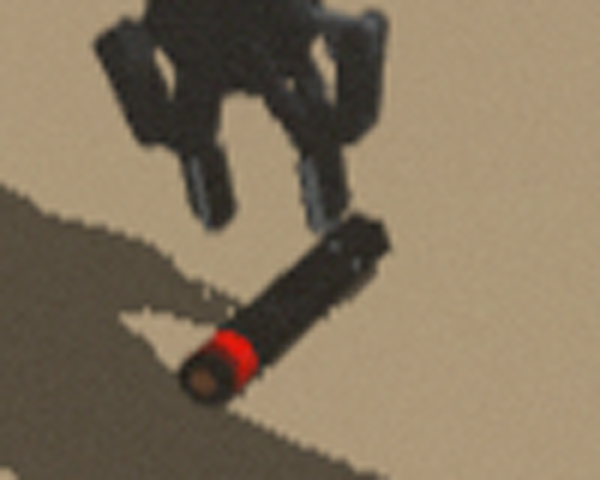

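The fingers line up over the barrel. I'll use a lesser tilt (17°) for the last part, to keep the outer fingertip clear of the table.

```bash
python3 - <<'E'
from h import *
B=tilt(1.13,17);z=B.apply([0,0,1]);C=np.array([.1847,-.2377,.013])
for s in (-.012,.0065): print((C+s*z).round(4),deltaR(C+s*z,B))
E
```

```text
[ 0.1879 -0.2392  0.0245] (array([-0.0001, -0.0019,  0.0239]), array([-4.89, -0.15, -0.49]))
[ 0.183  -0.2369  0.0068] (array([-0.0002, -0.0004,  0.0424]), array([-4.89, -0.15, -0.49]))
```

Emit:
{"api": "apply_moves", "payload": {
  "commands": [
    [0, -0.002, 0.005, -2.5, 0, 0, 0.46],
    [0, -0.002, 0.01, -5, 0, -0.5, 0.46],
    [0, -0.002, 0.018, -5, 0, -0.5, 0.46],
    [0, -0.001, 0.026, -5, 0, -0.5, 0.46],
    [0, -0.001, 0.034, -5, 0, -0.5, 0.46],
    [0, 0, 0.042, -5, 0, -0.5, 0.46],
    [0, 0, 0.042, -5, 0, -0.5, 0.46],
    [0, 0, 0.042, -5, 0, -0.5, 0.46],
    [0, 0, 0.042, -5, 0, -0.5, 0.46],
    [0, 0, 0.042, -5, 0, -0.5, 0.46]
  ]
}}

```text
clock: 39.85
position: [0.1831, -0.2366, 0.0061]
tcp_rot: [-2.844, -0.003, 1.129]
wrist_force: [-0.7, -0.2, 4.1]
width: 0.0397
grasp_force: 2.0
```

```bash
python3 - <<'E'
from h import *
o=telemetry.get_obs();print(o['joint_pos'].round(3),o['wrist_force'].round(1))
B=tilt(1.13,17);z=B.apply([0,0,1]);C=np.array([.1847,-.2377,.013])
for s in (.0065,): print((C+s*z).round(4),deltaR(C+s*z,B))
s=cam('side');save(s,'s8.png',(390,160,490,240),6)
E
```

```text
[ 0.705  0.43  -0.01   2.388  0.13   0.616  0.137] [-0.7 -0.2  4.1]
[ 0.183  -0.2369  0.0068] (array([-0.0003, -0.0002, -0.0007]), array([-0.03, -0.17,  0.02]))
```

View pics/s8.png

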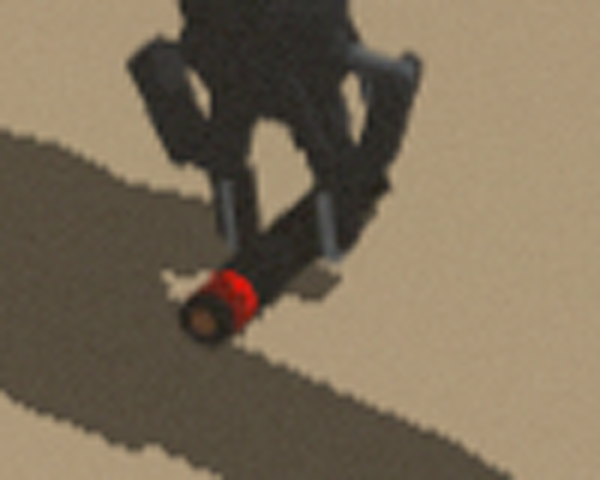

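The fingers straddle the barrel (280, 240). Grip, then withdraw along the tool axis.

Emit:
{"api": "apply_moves", "payload": {
  "commands": [
    [0, 0, -0.001, 0, 0, 0, 0.1],
    [0, 0, -0.001, 0, 0, 0, 0.1],
    [0, 0, -0.001, 0, 0, 0, 0.1],
    [0, 0, -0.001, 0, 0, 0, 0.1],
    [0, 0, -0.001, 0, 0, 0, 0.1],
    [0, 0, -0.001, 0, 0, 0, 0.1],
    [0, 0, -0.001, 0, 0, 0, 0.1],
    [0, 0, -0.001, 0, 0, 0, 0.1],
    [0, 0, -0.001, 0, 0, 0, 0.1],
    [0, 0, -0.001, 0, 0, 0, 0.1]
  ]
}}

```text
clock: 40.73
position: [0.1828, -0.2364, 0.0078]
tcp_rot: [-2.844, -0.003, 1.127]
wrist_force: [1.2, 0.9, 9.5]
width: 0.0226
grasp_force: 87.8
```

Emit:
{"api": "apply_moves", "payload": {
  "commands": [
    [0, 0, -0.01, 0, 0, 0, 0.1],
    [0, 0, -0.03, 0, 0, 0, 0.1],
    [0, 0, -0.05, 0, 0, 0, 0.1],
    [0, 0, -0.07, 0, 0, 0, 0.1],
    [0, 0, -0.09, 0, 0, 0, 0.1],
    [0, 0.02, -0.11, 0, 0, 0, 0.1],
    [0, 0.04, -0.13, 0, 0, 0, 0.1],
    [0, 0.06, -0.14, 0, 0, 0, 0.1],
    [0, 0.08, -0.15, 0, 0, 0, 0.1],
    [0, 0.1, -0.15, 0, 0, 0, 0.1]
  ]
}}

```text
clock: 41.57
position: [0.3111, -0.2975, 0.1225]
tcp_rot: [-2.848, -0.002, 1.129]
wrist_force: [-0.1, 1.4, -1.7]
width: 0.0224
grasp_force: 88.9
```

```bash
python3 - <<'E'
from h import *
o=telemetry.get_obs();print(o['joint_pos'].round(3),o['wrist_force'].round(1))
for w in ([.42,-.25],): print(deltaR([*w,.16],tilt(.7,0)))
E
```

```text
[ 0.657  0.36  -0.035  2.029  0.072  1.043  0.136] [-0.1  1.4 -1.7]
(array([ 0.0896,  0.064 , -0.0583]), array([-16.57,   3.48,  24.45]))
```

Emit:
{"api": "apply_moves", "payload": {
  "commands": [
    [0.01, 0.01, -0.01, -6, 0, 0, 0.1],
    [0.02, 0.02, -0.02, -12, 0, 0, 0.1],
    [0.03, 0.03, -0.03, -17, 0, 0, 0.1],
    [0.045, 0.04, -0.04, -17, 0, 0, 0.1],
    [0.06, 0.05, -0.05, -17, 0, 0, 0.1],
    [0.075, 0.06, -0.055, -17, 0, 0, 0.1],
    [0.09, 0.065, -0.06, -17, 0, 0, 0.1],
    [0.09, 0.065, -0.06, -17, 0, 0, 0.1],
    [0.09, 0.065, -0.06, -17, 0, 0, 0.1],
    [0.09, 0.065, -0.06, -17, 0, 0, 0.1]
  ]
}}

```text
clock: 42.4
position: [0.4181, -0.2495, 0.1595]
tcp_rot: [-3.139, -0.002, 1.129]
wrist_force: [0.1, 0.6, -1.3]
width: 0.0229
grasp_force: 89.0
```

```bash
python3 - <<'E'
from h import *
print(delta([*ch(-.016,-.093),.16],CY))
s=cam('side');m=masks(s[0])
for cen,a,_ in blobs(m['red'],20): print(cen.round(1),a)
o=telemetry.get_obs();P=o['position'];u=np.array([np.cos(o['tcp_rot'][2]),np.sin(o['tcp_rot'][2])])
print('expect band',proj([*(P[:2]+.07*u),P[2]+.0055+.004],s))
E
```

```text
(array([ 0.1637,  0.1088, -0.0003]), array([-0.18, -0.06, 59.08]))
[349.  147.9] 40
[263.7 198.2] 61
[259.  210.8] 70
[253.8 224.8] 76
[194.2 262.7] 84
expect band [347.09887764 149.73993376]
```

Emit:
{"api": "apply_moves", "payload": {
  "commands": [
    [0.018, 0.012, 0, 0, 0, 6, 0.1],
    [0.036, 0.024, 0, 0, 0, 13, 0.1],
    [0.054, 0.036, 0, 0, 0, 20, 0.1],
    [0.072, 0.048, 0, 0, 0, 27, 0.1],
    [0.09, 0.06, 0, 0, 0, 34, 0.1],
    [0.11, 0.073, 0, 0, 0, 41, 0.1],
    [0.13, 0.086, 0, 0, 0, 48, 0.1],
    [0.15, 0.1, 0, 0, 0, 55, 0.1],
    [0.16, 0.107, 0, 0, 0, 59, 0.1],
    [0.1635, 0.109, 0, 0, 0, 59, 0.1]
  ]
}}

```text
clock: 43.28
position: [0.589, -0.1469, 0.1602]
tcp_rot: [-3.139, -0.001, 0.1]
wrist_force: [0.6, 0.2, -1.8]
width: 0.0228
grasp_force: 88.8
```

Emit:
{"api": "apply_moves", "payload": {
  "commands": [
    [0, 0, 0.02, 0, 0, 0, 0.1],
    [0, 0, 0.04, 0, 0, 0, 0.1],
    [0, 0, 0.06, 0, 0, 0, 0.1],
    [0, 0, 0.07, 0, 0, 0, 0.1],
    [0, 0, 0.07, 0, 0, 0, 0.1],
    [0, 0, 0.07, 0, 0, 0, 0.1],
    [0, 0, 0.07, 0, 0, 0, 0.1],
    [0, 0, 0.07, 0, 0, 0, 0.1],
    [0, 0, 0.07, 0, 0, 0, 0.1],
    [0, 0, 0.07, 0, 0, 0, 0.1]
  ]
}}

```text
clock: 44.12
position: [0.5884, -0.1479, 0.0917]
tcp_rot: [-3.14, -0.003, 0.1]
wrist_force: [-0.4, -0.3, -0.8]
width: 0.023
grasp_force: 88.9
```

```bash
python3 - <<'E'
from h import *
print(delta([*ch(-.016,-.093),.0335],CY))
s=cam('side');c=cam('top');o=telemetry.get_obs();P=o['position']
for cen,a,_ in blobs(masks(s[0])['red'],20): print(cen.round(1),a, ray(cen,s,P[2]+.0115)[:2].round(4))
u=np.array([np.cos(o['tcp_rot'][2]),np.sin(o['tcp_rot'][2])]); q=P[:2]+.07*u
print('expect band',q.round(4),proj([*q,P[2]+.0055+.006],s))
save(s,'s9.png',(220,140,340,240),6)
E
```

```text
(array([-0.0021,  0.0001,  0.0582]), array([-0.11, -0.18,  0.12]))
[267.8 168.4] 53 [ 0.6591 -0.1428]
[263.7 198.1] 66 [0.6293 0.0018]
[258.9 210.8] 71 [0.6252 0.0582]
[253.8 224.7] 78 [0.6208 0.1154]
[193.7 258.8] 55 [0.7111 0.2652]
expect band [ 0.6579 -0.1409] [268.04957325 168.83813539]
```

View pics/s9.png

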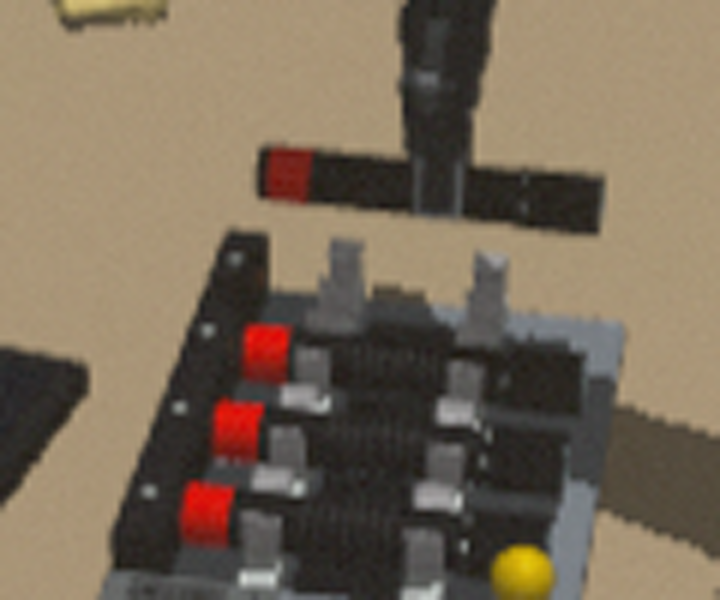

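The torch is held level over bay 0, with its band as expected at (290, 175). I have used up my picture views, so from here I check with measured numbers only. Press in.

Emit:
{"api": "apply_moves", "payload": {
  "commands": [
    [0.0015, 0, 0.015, 0, 0, 0, 0.1],
    [0.0015, 0, 0.025, 0, 0, 0, 0.1],
    [0.0015, 0, 0.033, 0, 0, 0, 0.1],
    [0.0015, 0, 0.039, 0, 0, 0, 0.1],
    [0.0015, 0, 0.045, 0, 0, 0, 0.1],
    [0.0015, 0, 0.051, 0, 0, 0, 0.1],
    [0.0015, 0, 0.056, 0, 0, 0, 0.1],
    [0.0015, 0, 0.058, 0, 0, 0, 0.1],
    [0.0015, 0, 0.058, 0, 0, 0, 0.1],
    [0.0015, 0, 0.058, 0, 0, 0, 0.1]
  ]
}}

```text
clock: 45.05
position: [0.5896, -0.1469, 0.0334]
tcp_rot: [-3.138, -0.001, 0.1]
wrist_force: [-1.6, 1.6, 4.7]
width: 0.0225
grasp_force: 90.1
```

```bash
python3 - <<'E'
from h import *
print(delta([*ch(-.0125,-.093),.0335],CY))
s=cam('side')
for cen,a,_ in blobs(masks(s[0])['red'],20): print(cen.round(1),a, ray(cen,s,.045)[:2].round(4))
E
```

```text
(array([ 0.0003,  0.0009, -0.0001]), array([-0.18, -0.08,  0.14]))
[267.3 186.5] 53 [ 0.6599 -0.1385]
[263.8 198.1] 65 [ 0.6535 -0.0795]
[258.9 210.8] 71 [ 0.6492 -0.0183]
[253.8 224.8] 76 [0.6444 0.0436]
[194.3 263.2] 87 [0.7347 0.2193]
```

Emit:
{"api": "apply_moves", "payload": {
  "commands": [
    [0, 0, 0.001, 0, 0, 0, 0.1],
    [0, 0, 0.002, 0, 0, 0, 0.1],
    [0, 0, 0.003, 0, 0, 0, 0.1],
    [0, 0, 0.003, 0, 0, 0, 0.1],
    [0, 0, 0.003, 0, 0, 0, 0.1],
    [0, 0, 0.003, 0, 0, 0, 0.1],
    [0, 0, 0.003, 0, 0, 0, 0.1],
    [0, 0, 0.003, 0, 0, 0, 0.1],
    [0, 0, 0.003, 0, 0, 0, 0.1],
    [0, 0, 0.003, 0, 0, 0, 0.1]
  ]
}}

```text
clock: 45.93
position: [0.5896, -0.1469, 0.0331]
tcp_rot: [-3.138, -0.002, 0.1]
wrist_force: [-8.8, 3.6, 23.0]
width: 0.0224
grasp_force: 91.7
```

Emit:
{"api": "apply_moves", "payload": {
  "commands": [
    [0, 0, -0.003, 0, 0, 0, 0.1],
    [0, 0, -0.004, 0, 0, 0, 0.1],
    [0.001, 0, -0.004, 0, 0, 0, 0.1],
    [0.002, 0, -0.004, 0, 0, 0, 0.1],
    [0.003, 0, -0.004, 0, 0, 0, 0.1],
    [0.004, 0, -0.004, 0, 0, 0, 0.1],
    [0.005, 0, -0.005, 0, 0, 0, 0.1],
    [0.006, 0, -0.005, 0, 0, 0, 0.1],
    [0.006, 0, -0.005, 0, 0, 0, 0.1],
    [0.006, 0, -0.005, 0, 0, 0, 0.1]
  ]
}}

```text
clock: 46.77
position: [0.59, -0.147, 0.0334]
tcp_rot: [-3.137, 0.01, 0.099]
wrist_force: [-11.0, 2.1, 5.9]
width: 0.0224
grasp_force: 89.6
```

Emit:
{"api": "apply_moves", "payload": {
  "commands": [
    [-0.003, 0, 0, 0, 0, 0, 0.1],
    [-0.006, 0, 0, 0, 0, 0, 0.1],
    [-0.006, 0, 0, 0, 0, 0, 0.5],
    [-0.006, 0, 0, 0, 0, 0, 0.5],
    [-0.006, 0, 0, 0, 0, 0, 0.5],
    [-0.006, 0, -0.01, 0, 0, 0, 0.5],
    [-0.006, 0, -0.04, 0, 0, 0, 0.5],
    [-0.03, 0, -0.07, 0, 0, 0, 0.3],
    [-0.07, 0, -0.08, 0, 0, 0, 0],
    [-0.1, 0, -0.08, 0, 0, 0, 0]
  ]
}}

```text
clock: 47.6
position: [0.4967, -0.1582, 0.1185]
tcp_rot: [3.141, -0.008, 0.099]
wrist_force: [-0.2, -0.8, -1.8]
width: 0.0072
grasp_force: 0.0
```

```bash
python3 - <<'E'
from h import *
print(delta([*ch(-.115,-.093),.033],CY))
for n in ('top','side'):
  k=cam(n)
  B=sorted([ray(cen,k,.045)[:2] for cen,a,_ in blobs(masks(k[0])['red'],20)],key=lambda p:p[1])
  for p in B:
    d=p-CO; print(n,np.round([np.cos(CY)*d[0]+np.sin(CY)*d[1],-np.sin(CY)*d[0]+np.cos(CY)*d[1]],4))
E
```

```text
(array([-0.0093, -0.0014,  0.0854]), array([ 0.02, -0.46,  0.1 ]))
top [ 0.0585 -0.0921]
top [ 0.0578 -0.0299]
top [0.0599 0.0311]
top [0.0603 0.0924]
top [0.1592 0.3686]
side [ 0.0571 -0.0916]
side [ 0.0574 -0.0315]
side [0.0591 0.03  ]
side [0.06   0.0927]
side [0.1677 0.2563]
```

Red0 as reference reads 60.3 mm. Bay 2 is within 1 mm of it, and bays 1 and 0 are 2-3 mm short of the strip. I'll push those two on the lens face with shut fingers.

Emit:
{"api": "apply_moves", "payload": {
  "commands": [
    [-0.007, -0.001, 0.02, 0, 0, 0, 0],
    [-0.007, -0.001, 0.05, 0, 0, 0, 0],
    [-0.007, -0.001, 0.08, 0, 0, 0, 0],
    [-0.007, -0.001, 0.085, 0, 0, 0, 0],
    [-0.007, -0.001, 0.085, 0, 0, 0, 0],
    [-0.007, -0.001, 0.085, 0, 0, 0, 0],
    [-0.007, -0.001, 0.085, 0, 0, 0, 0],
    [-0.007, -0.001, 0.085, 0, 0, 0, 0],
    [-0.007, -0.001, 0.085, 0, 0, 0, 0],
    [-0.007, -0.001, 0.085, 0, 0, 0, 0]
  ]
}}

```text
clock: 48.53
position: [0.4895, -0.1567, 0.0306]
tcp_rot: [-3.14, -0.003, 0.099]
wrist_force: [-0.7, -0.1, -1.0]
width: 0.0001
grasp_force: 0.0
```

```bash
cat >> h.py <<'E'
def where():
    o=telemetry.get_obs(); d=o['position'][:2]-CO
    print('ch',np.round([np.cos(CY)*d[0]+np.sin(CY)*d[1],-np.sin(CY)*d[0]+np.cos(CY)*d[1],o['position'][2]],4),o['wrist_force'].round(1),o['width'].round(4))
E
python3 -c "
from h import *
where();print(delta([*ch(-.098,-.093),.033],CY))"
```

```text
Traceback (most recent call last):
  File "h.py", line 51, in where
    print('ch',np.round([np.cos(CY)*d[0]+np.sin(CY)*d[1],-np.sin(CY)*d[0]+np.cos(CY)*d[1],o['position'][2]],4),o['wrist_force'].round(1),o['width'].round(4))
                                                                                                                                         ^^^^^^^^^^^^^^^^
AttributeError: 'float' object has no attribute 'round'
```

Emit:
{"api": "apply_moves", "payload": {
  "commands": [
    [0.006, 0.001, 0, 0, 0, 0, 0],
    [0.01, 0.001, 0, 0, 0, 0, 0],
    [0.013, 0.001, 0, 0, 0, 0, 0],
    [0.015, 0.001, 0, 0, 0, 0, 0],
    [0.017, 0.001, 0, 0, 0, 0, 0],
    [0.018, 0.001, 0, 0, 0, 0, 0],
    [0.019, 0.001, 0, 0, 0, 0, 0],
    [0.02, 0.001, 0, 0, 0, 0, 0],
    [0.02, 0.001, 0, 0, 0, 0, 0],
    [0.02, 0.001, 0, 0, 0, 0, 0]
  ]
}}

```text
clock: 49.37
position: [0.5059, -0.1557, 0.0292]
tcp_rot: [-3.138, 0.004, 0.099]
wrist_force: [-7.0, 0.6, 5.2]
width: 0.0004
grasp_force: 3.3
```

```bash
sed -i "s/o\['width'\].round(4)/round(float(o['width']),4)/" h.py; cat >> h.py <<'E'
def bands():
  for n in ('top','side'):
    k=cam(n)
    for p in sorted([ray(cen,k,.045)[:2] for cen,a,_ in blobs(masks(k[0])['red'],20)],key=lambda p:p[1])[:4]:
      d=p-CO; print(n,np.round([np.cos(CY)*d[0]+np.sin(CY)*d[1],-np.sin(CY)*d[0]+np.cos(CY)*d[1]],4))
E
python3 -c "
from h import *
where();bands()"
```

```text
ch [-0.097  -0.0927  0.0292] [-7.   0.6  5.2] 0.0004
top [ 0.0597 -0.0923]
top [ 0.0578 -0.0299]
top [0.0599 0.0312]
top [0.0602 0.0923]
side [ 0.0586 -0.0919]
side [ 0.0574 -0.0319]
side [0.059 0.03 ]
side [0.0604 0.0921]
```

Emit:
{"api": "apply_moves", "payload": {
  "commands": [
    [0.001, 0, 0, 0, 0, 0, 0],
    [0.002, 0, 0, 0, 0, 0, 0],
    [0.003, 0, 0, 0, 0, 0, 0],
    [0.003, 0, 0, 0, 0, 0, 0],
    [0.003, 0, 0, 0, 0, 0, 0],
    [0.0, 0, 0, 0, 0, 0, 0],
    [-0.006, 0, 0, 0, 0, 0, 0],
    [-0.014, 0, 0, 0, 0, 0, 0],
    [-0.02, 0, 0, 0, 0, 0, 0],
    [-0.02, 0, 0, 0, 0, 0, 0]
  ]
}}

```text
clock: 50.3
position: [0.4876, -0.1577, 0.0296]
tcp_rot: [-3.139, -0.001, 0.099]
wrist_force: [0.2, 0.2, -0.4]
width: 0.0002
grasp_force: 0.0
```

Emit:
{"api": "apply_moves", "payload": {
  "commands": [
    [0, -0.02, 0, 0, 0, 0, 0],
    [0, -0.045, 0, 0, 0, 0, 0],
    [0, -0.062, 0, 0, 0, 0, 0],
    [0, -0.062, 0, 0, 0, 0, 0],
    [0, -0.062, 0, 0, 0, 0, 0],
    [0.006, -0.062, 0, 0, 0, 0, 0],
    [0.012, -0.062, 0, 0, 0, 0, 0],
    [0.016, -0.062, 0, 0, 0, 0, 0],
    [0.018, -0.062, 0, 0, 0, 0, 0],
    [0.018, -0.062, 0, 0, 0, 0, 0]
  ]
}}

```text
clock: 51.13
position: [0.5004, -0.095, 0.0296]
tcp_rot: [-3.139, -0.0, 0.098]
wrist_force: [-3.0, -1.2, 1.5]
width: 0.0
grasp_force: 1.1
```

```bash
python3 -c "
from h import *
where();bands()"
```

```text
ch [-0.0965 -0.0317  0.0296] [-3.  -1.2  1.5] 0.0
top [ 0.0597 -0.0923]
top [ 0.06   -0.0301]
top [0.0599 0.0312]
top [0.0603 0.0924]
side [ 0.0588 -0.0922]
side [ 0.059  -0.0314]
side [0.0588 0.0301]
side [0.0601 0.0921]
```

Emit:
{"api": "apply_moves", "payload": {
  "commands": [
    [0.001, 0, 0, 0, 0, 0, 0],
    [0.002, 0, 0, 0, 0, 0, 0],
    [0.003, 0, 0, 0, 0, 0, 0],
    [0.0035, 0, 0, 0, 0, 0, 0],
    [0.0035, 0, 0, 0, 0, 0, 0],
    [0.0035, 0, 0, 0, 0, 0, 0],
    [0, 0, 0, 0, 0, 0, 0],
    [-0.008, 0, 0, 0, 0, 0, 0],
    [-0.016, 0, 0, 0, 0, 0, 0],
    [-0.018, 0, 0, 0, 0, 0, 0]
  ]
}}

```text
clock: 52.07
position: [0.4815, -0.0957, 0.0298]
tcp_rot: [-3.139, -0.001, 0.099]
wrist_force: [0.3, -0.4, -0.1]
width: -0.0001
grasp_force: 0.0
```

Emit:
{"api": "apply_moves", "payload": {
  "commands": [
    [0, -0.02, 0, 0, 0, 0, 0],
    [0, -0.045, 0, 0, 0, 0, 0],
    [0, -0.062, 0, 0, 0, 0, 0],
    [0, -0.062, 0, 0, 0, 0, 0],
    [0, -0.062, 0, 0, 0, 0, 0],
    [0.006, -0.062, 0, 0, 0, 0, 0],
    [0.012, -0.062, 0, 0, 0, 0, 0],
    [0.018, -0.062, 0, 0, 0, 0, 0],
    [0.021, -0.062, 0, 0, 0, 0, 0],
    [0.021, -0.062, 0, 0, 0, 0, 0]
  ]
}}

```text
clock: 52.9
position: [0.4948, -0.0335, 0.0294]
tcp_rot: [-3.139, 0.006, 0.098]
wrist_force: [-7.4, -0.3, 6.2]
width: -0.0001
grasp_force: 3.5
```

```bash
python3 -c "
from h import *
where();bands()
o=telemetry.get_obs();print(delta([*ch(-.12,.156),.07],CY))"
```

```text
ch [-0.0962  0.0301  0.0294] [-7.4 -0.3  6.2] -0.0001
top [ 0.0597 -0.0923]
top [ 0.0602 -0.0304]
top [0.0607 0.0314]
top [0.0602 0.0923]
side [ 0.0587 -0.0915]
side [ 0.059  -0.0314]
side [0.0601 0.0303]
side [0.0601 0.0925]
(array([-0.0241, -0.126 , -0.0402]), array([-0.14,  0.32,  0.  ]))
```

All four are against the strip, in line within about 1 mm. Check the greens by numbers and move to the switch.

Emit:
{"api": "apply_moves", "payload": {
  "commands": [
    [-0.01, 0, 0, 0, 0, 0, 0],
    [-0.028, 0, 0, 0, 0, 0, 0],
    [-0.03, 0, -0.02, 0, 0, 0, 0],
    [-0.03, -0.02, -0.033, 0, 0, 0, 0],
    [-0.03, -0.055, -0.035, 0, 0, 0, 0],
    [-0.03, -0.09, -0.035, 0, 0, 0, 0],
    [-0.03, -0.12, -0.035, 0, 0, 0, 0],
    [-0.03, -0.126, -0.035, 0, 0, 0, 0],
    [-0.03, -0.126, -0.035, 0, 0, 0, 0],
    [-0.03, -0.126, -0.035, 0, 0, 0, 0]
  ]
}}

```text
clock: 53.83
position: [0.4555, 0.0896, 0.0653]
tcp_rot: [-3.14, -0.002, 0.099]
wrist_force: [-0.1, -1.2, -0.2]
width: 0.0002
grasp_force: 0.0
```

```bash
python3 - <<'E'
from h import *
where();bands()
for n in ('top','side'):
  k=cam(n);m=masks(k[0])
  for cen,a,_ in blobs(m['green'],12):
    p=ray(cen,k,.024)[:2]-[.438,.334];t=-.119;print(n,a,np.round([np.cos(t)*p[0]+np.sin(t)*p[1],-np.sin(t)*p[0]+np.cos(t)*p[1]],3))
  for cen,a,_ in blobs(m['yellow'],30):
    if a<200 and cen[1]>200:
      d=ray(cen,k,.0735)[:2]-CO;print('ball',np.round([np.cos(CY)*d[0]+np.sin(CY)*d[1],-np.sin(CY)*d[0]+np.cos(CY)*d[1]],4))
E
```

```text
ch [-0.1233  0.1563  0.0653] [-0.1 -1.2 -0.2] 0.0002
top [ 0.0597 -0.0922]
top [ 0.0601 -0.0304]
top [0.0605 0.0311]
top [0.0602 0.0923]
side [ 0.0585 -0.0915]
side [ 0.059  -0.0314]
side [0.0599 0.0297]
side [0.0602 0.092 ]
top 102 [0.071 0.05 ]
top 101 [ 0.067 -0.004]
top 98 [ 0.07  -0.058]
side 115 [ 0.071 -0.054]
side 125 [0.068 0.001]
side 133 [0.072 0.054]
ball [-0.0817  0.1518]
```

Emit:
{"api": "apply_moves", "payload": {
  "commands": [
    [0.01, 0, 0, 0, 0, 0, 0],
    [0.018, 0, 0, 0, 0, 0, 0],
    [0.025, 0, 0, 0, 0, 0, 0],
    [0.032, 0, 0, 0, 0, 0, 0],
    [0.039, 0, 0, 0, 0, 0, 0],
    [0.046, 0, 0, 0, 0, 0, 0],
    [0.053, 0, 0, 0, 0, 0, 0],
    [0.059, 0, 0, 0, 0, 0, 0],
    [0.063, 0, 0, 0, 0, 0, 0],
    [0.063, 0, 0, 0, 0, 0, 0]
  ]
}}

```text
clock: 54.87
position: [0.5171, 0.0964, 0.0649]
tcp_rot: [-3.14, 0.002, 0.099]
wrist_force: [-4.5, -0.7, 1.9]
width: 0.0
grasp_force: 2.0
```

Emit:
{"api": "apply_moves", "payload": {
  "commands": [
    [0.002, 0, 0, 0, 0, 0, 0],
    [0.004, 0, 0, 0, 0, 0, 0],
    [0.004, 0, 0, 0, 0, 0, 0],
    [0.004, 0, 0, 0, 0, 0, 0],
    [0.004, 0, 0, 0, 0, 0, 0],
    [0.004, 0, 0, 0, 0, 0, 0],
    [0.004, 0, 0, 0, 0, 0, 0],
    [0.004, 0, 0, 0, 0, 0, 0],
    [0.004, 0, 0, 0, 0, 0, 0],
    [0.004, 0, 0, 0, 0, 0, 0]
  ]
}}

```text
clock: 55.7
position: [0.5172, 0.0964, 0.0647]
tcp_rot: [-3.14, 0.009, 0.1]
wrist_force: [-11.5, -0.5, 8.8]
width: -0.0001
grasp_force: 5.7
```

```bash
python3 -c "
from h import *
where()"
```

```text
ch [-0.0612  0.1571  0.0647] [-11.5  -0.5   8.8] -0.0001
```

The switch is on its stop (11 N, no more motion). Withdraw back and up, then verify.

Emit:
{"api": "apply_moves", "payload": {
  "commands": [
    [-0.01, 0, 0, 0, 0, 0, 0],
    [-0.03, 0, 0, 0, 0, 0, 0],
    [-0.055, 0, 0, 0, 0, 0, 0],
    [-0.06, 0, -0.03, 0, 0, 0, 0],
    [-0.06, 0, -0.07, 0, 0, 0, 0],
    [-0.06, 0, -0.11, 0, 0, 0, 0],
    [-0.06, 0, -0.14, 0, 0, 0, 0],
    [-0.06, 0, -0.15, 0, 0, 0, 0],
    [-0.06, 0, -0.15, 0, 0, 0, 0],
    [-0.06, 0, -0.15, 0, 0, 0, 0]
  ]
}}

```text
clock: 56.53
position: [0.4622, 0.0906, 0.2151]
tcp_rot: [-3.139, -0.003, 0.099]
wrist_force: [-0.3, -0.3, -0.5]
width: 0.0004
grasp_force: 0.0
```

```bash
python3 - <<'E'
from h import *
where();bands()
for n in ('top','side'):
  k=cam(n);m=masks(k[0])
  for cen,a,_ in blobs(m['green'],12):
    p=ray(cen,k,.024)[:2]-[.438,.334];t=-.119;print(n,a,np.round([np.cos(t)*p[0]+np.sin(t)*p[1],-np.sin(t)*p[0]+np.cos(t)*p[1]],3))
  for cen,a,_ in blobs(m['yellow'],10):
    if cen[1]>200:
      d=ray(cen,k,.0735)[:2]-CO;print('yellow',a,np.round([np.cos(CY)*d[0]+np.sin(CY)*d[1],-np.sin(CY)*d[0]+np.cos(CY)*d[1]],4))
  if n=='side':
    for q in (.9,1.0): print(proj([*ch(-.06+.045*np.sin(q-.5),.156),.034+.045*np.cos(q-.5)],k))
    print([c[0].round(1) for c in blobs(m['yellow'],10) if c[0][1]>200])
E
```

```text
ch [-0.1165  0.1567  0.2151] [-0.3 -0.3 -0.5] 0.0004
top [ 0.0597 -0.0922]
top [ 0.0602 -0.0305]
top [0.0606 0.0312]
top [0.06   0.0923]
side [ 0.0586 -0.0918]
side [ 0.059  -0.0314]
side [0.06   0.0301]
side [0.0601 0.0921]
top 102 [0.071 0.05 ]
top 102 [ 0.067 -0.003]
top 97 [ 0.07  -0.058]
yellow 481 [-0.2046  0.0757]
side 114 [ 0.071 -0.054]
side 124 [0.068 0.001]
side 133 [0.072 0.054]
yellow 294 [-0.2061  0.1034]
yellow 33 [-0.0387  0.1514]
[290.24498974 234.9593488 ]
[288.55774123 235.42540552]
[array([359.7, 229.1]), array([288.9, 234.2])]
```

The ball reads x = -38.7 mm (fully on is -38.4), the torches are unchanged, and the arm is clear.

```bash
python3 -c "
from h import *
print(finish_job())"
```

```text
the job is handed in; nothing more can be done
None
```

The job is handed in, but no verdict came back: by my own measurements the three charged torches lie in the tray, all four red ones are home against the contact strip within about 1 mm, and the switch is fully on. I viewed 15 pictures against the limit of 14 and checked the final steps by measured numbers only.

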